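# Dispense one webbing slide into the empty kit tray

## Robot

A 7-joint arm with a two-finger parallel gripper is mounted at the origin on the work surface. World frame = base frame: x ahead of the robot, y to its left, z up, the work surface at z = 0. Lengths are in m, angles in rad, forces in N, time in s.
With the tool pointing down it reaches from about 0.425 to 0.875 m from the base axis. Payload 9.9 kg.
Tool frame: the origin (TCP) lies midway between the tips of the shut fingers; the grasp point (between the pads) lies 19 mm behind it; y points along the fingers, x is the direction in which the jaws open and shut, and the axes are right-handed (so a half turn about y gives the same grasp; the last joint's range is limited). The gripper opens to 85 mm and grips with 20 to 120 N. Pads are 22 mm wide; open, the fingers measure 114 mm over their backs; the gripper's body (76 mm by 85 mm) begins 54 mm behind the grasp point. The pads swing forward as they close: fully open they stand 13 mm farther back than shut.
Start: joints at [-1.35, 0.576, 0.025, 1.437, -0.015, 1.129, -0.057], TCP at [0.203, 0.644, 0.201] pointing down, gripper open.
Joint ranges: [-2.76, 2.76], [-0.34, 2.15], [-1.52, 1.57], [0.19, 2.46], [-1.09, 4.23], [0.17, 1.99], [-2.82, 2.82]. Speed limits (rad/s): [2.22, 2.22, 3.01, 3.01, 3.14, 3.14, 3.14].

## Interface

Orientations are given as a rotation vector (axis times angle).
In Python, from workcell import readout, cams, r gives the robot as it stands. The module is installed in compiled form; this text tells all that it offers.
- The arm moves only by the tool send_rows, never from a script. Its argument "motion" is a list of rows, each an object of numbers: "tx", "ty", "tz": the shift along the tool's x, y, z in mm; "wx", "wy", "wz": the turn, a rotation vector about the tool's x, y, z in degrees. In form: [{"tx": .., "ty": .., "tz": .., "wx": .., "wy": .., "wz": ..}, ...]. A call has 1 to 8 rows; each row shifts and turns the commanded pose from where the row before left it, along the tool's axes as they then stand; what a row does not reach is not made up. A row lasts 1/10 s, in which the tool goes at most 50 mm and 8.59 degrees, less where a joint would pass 70% of its speed; a pose out of reach is approached as far as the arm can. A call with a gripper value outside its range is refused whole. "fingers" is the finger opening in mm, from 0 to 85.4, set as the call begins (left out, the last holds). The fingers move at their own pace and stop on an object; "newtons" is the grip in N (left out, the last holds). Time passes only in rows, so rows that do not move let the fingers close. It gives the time, the measured TCP pose, the force and the opening at its end, in the units of the state.
- readout.observe(): the state, without advancing time (a new reading comes with each control period).
- cams.camera(name): name is "side" or "top" or "wrist"; returns a dict with "img" (384x512x3 uint8, red, green, blue), "fx", "fy", "cx", "cy" (pixels), "eye" and "attitude" of the camera in the world; the wrist camera has in their place "mount" (4x4, takes a point from camera to tool coordinates, whose origin is the TCP and whose axes are the tool frame's). Camera axes: x right, y up, looking along -z (the intrinsics and any distortion apply to the point x, -y, -z); pixel columns grow to the right and rows downward; lengths in m; the calibration is good to about 2 mm. A picture is of the moment at which its call begins: read the wrist's pose just before it. There is no depth.
- r.hand_in(): hands the job in, once; it reports no verdict.
The state is a dict: "t": time; "joint_pos": joint angles; "joint_velocities": joint speeds; "effort": joint torques, N m; "tool_pos": TCP position; "eef_rot": TCP orientation; "ft_force": force on the tool from outside, world axes, zero at the start; "torque": the same for the moment, N m; "opening": finger opening in m.
Only numpy, scipy, OpenCV 4.12 (cv2) and the standard library are available. Lean on these libraries where they do the work, as an engineer would, in place of code of your own. Each camera call takes 0.05 s, during which the arm holds its last target.

## Task

Press the plunger of the slide dispenser all the way down once and let it come back up, so that a single webbing slide comes out onto the delivery shelf. Then nudge that slide sideways off the shelf with a fingertip so that it drops into the empty kit tray beside it and lies flat there. Do not grip or lift the slide, and leave the other slides and everything else on the bench where they are.

Things in the scene. Friction and masses are not known exactly. Their poses are not given: they have to be found in the camera images.
- dispenser: Fixed aluminium dispenser, 193 x 110 mm. Origin on the table under the middle of its magazine; its x points the way slides come out, y to the left of that, z up. Plunger at x = -76 mm; geared linkage between grey side plates, 70 mm high; open-topped magazine with the stack, x -26 to 26, y -38 to 38 mm, 70 mm high; then the delivery shelf.
- plunger (a joint): Plunger travel, m: 0 = up, 0.026 = fully down, hard stop. Return spring 1.5 N at the top, 4 N at the bottom (more if pressed fast). It drives a pusher at twice its travel, which shoves the lowest slide flat onto the shelf; on release it springs back and the next slide drops down, ready for the next press.
- plunger_top (a point): Centre of the top of the plunger's round black head (36 mm diameter, 14 mm thick), 112 mm above the table when up; moves straight down with the plunger.
- shelf (a point): Point on the delivery shelf's flat top, 20 mm above the table, where the centre of a dispensed slide comes to lie (up to 8 mm farther along x); axes as the dispenser's. The shelf runs 23 mm back to the magazine, 28 mm ahead to a stop lip 6 mm thick that stands 8 mm proud, and 55 mm to its open left and right edges.
- slide1_center (a point): Centre of the lowest slide in the magazine, the one that will come out. A webbing slide is a flat black plastic frame, 40 mm (its x) by 64 mm (its y) by 6 mm thick (z), 15 to 27 g; it comes out with its long side across the shelf (along the dispenser's y).
- slide2_center (a point): Centre of the second slide in the stack (same shape), to stay in the magazine.
- slide3_center (a point): Centre of the third slide in the stack, to stay in the magazine.
- slide4_center (a point): Centre of the top slide in the stack, to stay in the magazine.
- tray_empty_floor (a point): Middle of the inner floor (3 mm above the table) of the empty kit tray: grey plastic, fixed, open-topped, 110 mm (x) by 96 mm (y), walls 3 mm thick, rim 14 mm high, 6 mm below the shelf's top. It stands at the left or the right edge of the shelf, its near rim tucked some 8 mm under the overhanging edge, square to it within 0.03 rad.
- tray_served_floor (a point): The same point of the other, identical kit tray, on the other side of the shelf, which already has its slide.
- served_slide_center (a point): Centre of the slide that already lies in the other tray; leave it.
- phone: Bystander: phone lying flat, 72 x 148 x 9 mm, origin under its middle.
- jar: Bystander: white grease jar, 52 mm across, 36 mm high, origin under its middle.
- d_ring: Bystander: steel D-ring lying flat, 58 mm wide, 6 mm thick, origin on the table at the middle of its straight side.
- bolt_snap: Bystander: steel bolt snap lying flat, 107 mm long, 13 mm thick, origin under its middle.
- screwdriver: Bystander: screwdriver lying flat.
- torch: Bystander: black dive torch standing on its head, 38 mm across, 120 mm high, origin under its middle.
- weight: Bystander: grey dive weight block, 55 x 85 x 28 mm, origin under its middle.
There are look-alikes about, which are no part of the job. Leave any blue or turquoise look-alike of the part that bears slide4_center alone.

How it is judged:
By the outcome, as a careful person would: the job done as asked, in the order asked, and still so for the second after the job is handed in, with the robot touching nothing.
It also fails if it takes over 38 s, if anything falls off the work surface, if the arm or the gripper's body presses on something with over 40 N, if the wrist force passes 120 N, or if a joint passes its speed limit or range.

## Working session

There is one attempt and no reset: what is moved stays moved. The work goes in short steps, Python scripts to look and compute and a tool call to move; the robot and the scene stay as the last step left them, time stands still between calls to the robot, and variables do not carry over. Pictures are saved under pics/ and viewed, and the job is handed in when it is done.

Besides the shell and the picture viewer there is one more tool, called after "Request:" in YAML: its name, and indented under it one key for each argument. send_rows: Moves the arm, as the interface text tells. Its arguments: {"type":"object","properties":{"motion":{"type":"array"},"fingers":{"type":"number"},"newtons":{"type":"number"}},"required":["motion"]}

```bash
mkdir -p pics; python3 - <<'E'
from workcell import readout,cams
import cv2,pickle
s=readout.observe();print(s)
for n in("side","top"):
    c=cams.camera(n);pickle.dump(c,open(f"{n}0.pkl","wb"))
    print(n,{k:v for k,v in c.items() if k!="img"})
    cv2.imwrite(f"pics/{n}0.png",cv2.resize(c["img"][:,:,::-1],(800,600),interpolation=cv2.INTER_CUBIC))
E
```

```text
{'t': 0.0, 'joint_pos': array([-1.34975919,  0.57652883,  0.02484547,  1.43793028, -0.01498891,
        1.12899639, -0.05651646]), 'joint_velocities': array([ 0.00015542, -0.00064833,  0.00135763,  0.00184977,  0.00068972,
        0.00077969, -0.00064118]), 'effort': array([-1.42102017e-04, -7.65755796e+01,  2.25046188e+00, -2.85966682e+01,
        1.53510401e-02,  1.24815488e-02, -7.13931877e-05]), 'tool_pos': array([0.20244094, 0.64338777, 0.19993708]), 'eef_rot': array([-1.33921833, -0.98086577,  0.98301103]), 'ft_force': array([-0.79816327, -0.45629005,  0.39198014]), 'torque': array([ 0.02319263,  0.04819054, -0.01565797]), 'opening': 0.08537902194801099}
side {'fx': 359.93990061763407, 'fy': 359.93990061763407, 'cx': 258.8025184196303, 'cy': 193.72433234436713, 'eye': array([ 0.18900797, -0.48157999,  0.52698717]), 'attitude': array([ 0.94229882, -0.31534465, -0.58249339])}
top {'fx': 382.54939723973433, 'fy': 382.54939723973433, 'cx': 257.6642313809383, 'cy': 191.91460665247388, 'eye': array([0.33135726, 0.02772565, 1.1711009 ]), 'attitude': array([ 0.1813806 , -0.15235316, -1.46011714])}
```

View pics/side0.png

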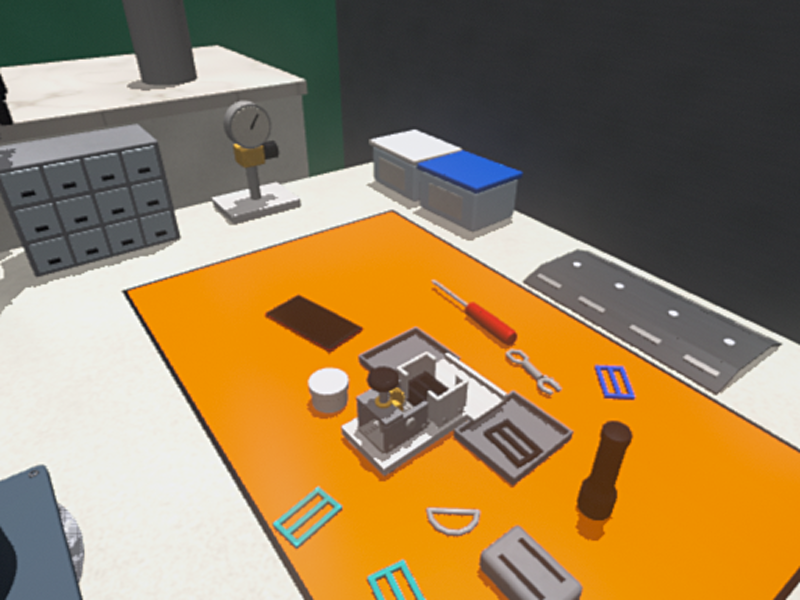

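View pics/top0.png

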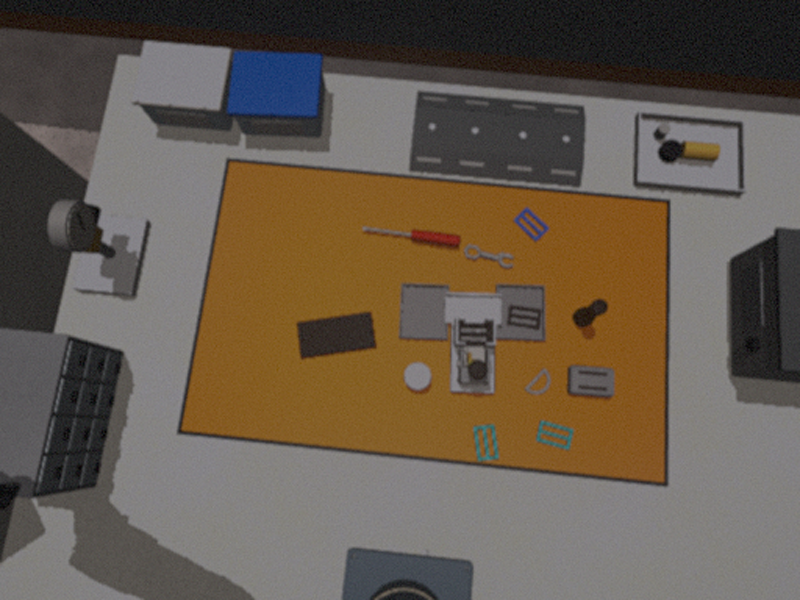

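```bash
cat > h.py <<'E'
import numpy as np,cv2,pickle
from scipy.spatial.transform import Rotation as R
def ray(c,u,v):
    d=np.array([(u-c["cx"])/c["fx"],-(v-c["cy"])/c["fy"],-1.]);return c["eye"],R.from_rotvec(c["attitude"]).as_matrix()@d
def onz(c,u,v,z):
    e,d=ray(c,u,v);return e+d*(z-e[2])/d[2]
def proj(c,p):
    q=R.from_rotvec(c["attitude"]).as_matrix().T@(np.asarray(p)-c["eye"]);return np.array([c["cx"]+c["fx"]*q[0]/-q[2],c["cy"]-c["fy"]*q[1]/-q[2]])
def tri(l):
    A=np.zeros((3,3));b=np.zeros(3)
    for c,u,v in l:
        e,d=ray(c,u,v);d=d/np.linalg.norm(d);M=np.eye(3)-np.outer(d,d);A+=M;b+=M@e
    return np.linalg.solve(A,b)
def crop(c,x0,y0,x1,y1,s,f):
    cv2.imwrite(f,cv2.resize(c["img"][y0:y1,x0:x1,::-1],None,fx=s,fy=s,interpolation=cv2.INTER_CUBIC))
E
python3 - <<'E'
from h import *
t=pickle.load(open("top0.pkl","rb"));s=pickle.load(open("side0.pkl","rb"))
crop(t,250,175,355,255,7,"pics/tc.png")
crop(s,195,195,375,315,4.4,"pics/sc.png")
E
```

```text
(no output)
```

View pics/tc.png

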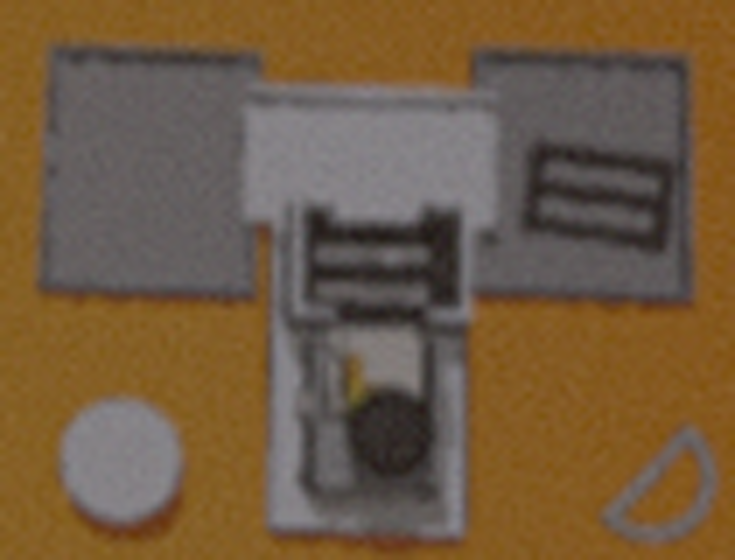

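View pics/sc.png

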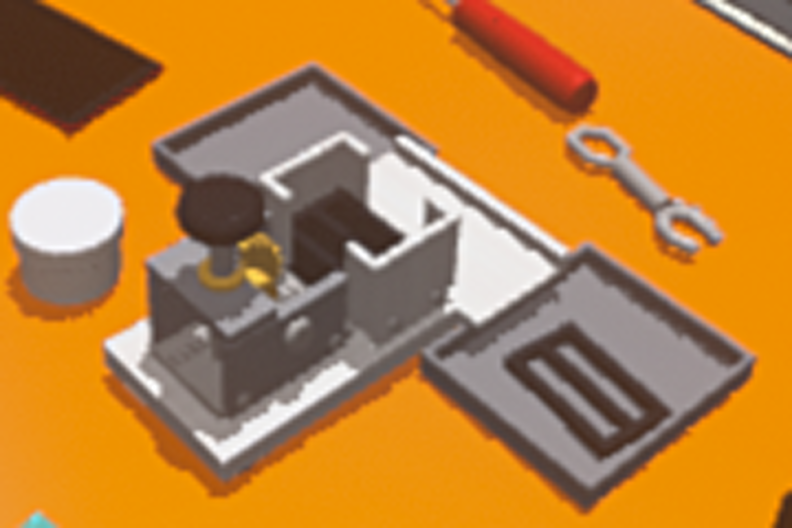

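```bash
python3 - <<'E'
from h import *
t=pickle.load(open("top0.pkl","rb"));s=pickle.load(open("side0.pkl","rb"))
T=lambda x,y:(250+(x+.5)/7-.5,175+(y+.5)/7-.5)
S=lambda x,y:(195+(x+.5)/4.4-.5,195+(y+.5)/4.4-.5)
np.set_printoptions(precision=4,suppress=True)
# head centroid by dark mask
g=t["img"].max(2).astype(int); m=(g<75).astype(np.uint8); 
n,l,st,ce=cv2.connectedComponentsWithStats(m[225:250,295:317]); 
for a,b in zip(st,ce): print(a, b+[295,225])
print("head top",onz(t,*T(390,432),.112)," side",onz(s,*S(222,204),.112))
for n,p,z in [("shNL",(243,218),.02),("shNR",(498,230),.02),("lipFL",(247,87),.028),("lipFR",(500,92),.028),
 ("trFL",(52,45),.014),("trFR",(262,50),.014),("trNL",(40,292),.014),("trNR",(252,297),.014),
 ("baseNL",(268,530),.0),("baseNR",(463,535),.0),("magL",(293,318),.07),("magR",(470,320),.07),("served",(600,197),.006)]:
    print(n,onz(t,*T(*p),z))
for n,p,z in [("lipFR",(568,250),.028),("lipFL",(400,138),.028),("baseNL",(105,345),.01),("baseNR",(222,462),.01),("trR near",(588,492),.014),("trFar",(755,358),.014),("ltrFar",(313,66),.014),("ltrNearL",(155,148),.014),("magNR",(356,255),.07),("magFR",(462,210),.07)]:
    print("side",n,onz(s,*S(*p),z))
E
```

```text
[  0   0  22  25 374] [305.393 236.754]
[  4   0  13  22 175] [305.7886 237.48  ]
[ 0 20  1  1  1] [295. 245.]
head top [ 0.4507 -0.084   0.112 ]  side [ 0.4511 -0.0908  0.112 ]
shNL [ 0.5473 -0.0227  0.02  ]
shNR [ 0.5536 -0.1336  0.02  ]
lipFL [ 0.6041 -0.0188  0.028 ]
lipFR [ 0.6133 -0.129   0.028 ]
trFL [0.6176 0.0687 0.014 ]
trFR [ 0.6249 -0.0245  0.014 ]
trNL [0.5066 0.0622 0.014 ]
trNR [ 0.514 -0.03   0.014]
baseNL [ 0.4155 -0.0467  0.    ]
baseNR [ 0.4222 -0.1307  0.    ]
magL [ 0.4982 -0.0448  0.07  ]
magR [ 0.505  -0.1177  0.07  ]
served [ 0.5757 -0.1793  0.006 ]
side lipFR [ 0.6136 -0.1308  0.028 ]
side lipFL [ 0.6037 -0.0235  0.028 ]
side baseNL [ 0.421  -0.0408  0.01  ]
side baseNR [ 0.426 -0.124  0.01 ]
side trR near [ 0.5327 -0.2248  0.014 ]
side trFar [ 0.6425 -0.2174  0.014 ]
side ltrFar [0.617  0.0648 0.014 ]
side ltrNearL [0.5098 0.0566 0.014 ]
side magNR [ 0.5045 -0.1103  0.07  ]
side magFR [ 0.5588 -0.1155  0.07  ]
```

```bash
python3 - <<'E'
from h import *
from workcell import readout,cams
s=readout.observe()
M=R.from_rotvec(s["eef_rot"]).as_matrix();np.set_printoptions(precision=4,suppress=True);print(M,s["t"])
c=cams.camera("wrist");print(c["mount"],c["fx"])
cv2.imwrite("pics/w0.png",c["img"][:,:,::-1])
y=.084
xd=np.array([np.cos(y),np.sin(y),0]);D=np.column_stack([xd,[0,0,-1],np.cross(xd,[0,0,-1])])
for sg in(1,-1):
    T=np.column_stack([sg*xd,[0,0,-1],np.cross(sg*xd,[0,0,-1])])
    print(sg,np.degrees(R.from_matrix(M.T@T).as_rotvec()))
for p in [(.42,.36,.2),(.4505,-.088,.15)]: print(M.T@(np.array(p)-s["tool_pos"])*1000)
E
```

```text
[[ 0.3001 -0.0004 -0.9539]
 [ 0.9539 -0.0015  0.3001]
 [-0.0015 -1.     -0.0001]] 0.1
[[ 1.     -0.      0.0016  0.0013]
 [ 0.0016  0.2778 -0.9606 -0.1733]
 [-0.0004  0.9606  0.2778  0.0699]
 [ 0.      0.      0.      1.    ]] 345.94445676301916
1 [ 0.056  67.7256 -0.0732]
-1 [  -0.0814 -112.2744   -0.0623]
[-205.1134    0.3653 -292.5995]
[-623.2406   51.0139 -456.1189]
```

View pics/w0.png

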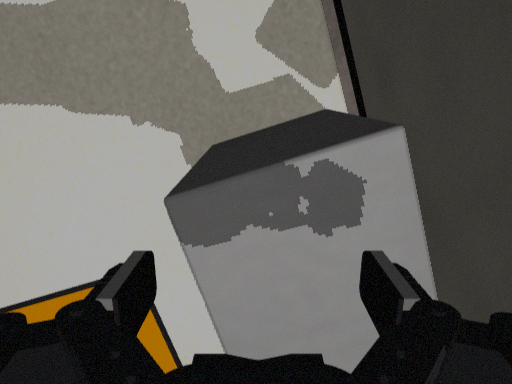

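Request:
send_rows:
  motion:
    - {"tx":-25,"tz":-36}
    - {"tx":-25,"tz":-36}
    - {"tx":-25,"tz":-36}
    - {"tx":-25,"tz":-36}
    - {"tx":-25,"tz":-36}
    - {"tx":-25,"tz":-36}
    - {"tx":-25,"tz":-36}
    - {"tx":-25,"tz":-36}
  fingers: 0
  newtons: 30

```text
invalid input
```

Request:
send_rows:
  motion:
    - {"wy":8.4}
    - {"wy":8.4}
    - {"wy":8.4}
    - {"wy":8.4}
    - {"wy":8.4}
    - {"wy":8.4}
    - {"wy":8.4}
    - {"wy":8.4}

```text
invalid input
```

```bash
cat > st.py <<'E'
from h import *
from workcell import readout
np.set_printoptions(precision=4,suppress=True)
s=readout.observe();M=R.from_rotvec(s["eef_rot"]).as_matrix()
y=.084;ex=np.array([np.cos(y),np.sin(y),0]);ey=np.array([-ex[1],ex[0],0]);O=np.array([.5748,-.0784,0])-.049*ex
T=np.column_stack([ex,[0,0,-1],ey])
def go(p): print("target",p,"shift",M.T@(np.array(p)-s["tool_pos"])*1000)
def D(x,yy,z): return O+ex*x+ey*yy+np.array([0,0,z])
d=s["tool_pos"]-O
print("t",s["t"],"pos",s["tool_pos"],"disp",np.array([d@ex,d@ey,d[2]])*1000,"F",s["ft_force"],"open",s["opening"],"rotleft",np.degrees(R.from_matrix(M.T@T).as_rotvec()))
E
python3 - <<'E'
from st import *
go(D(-.076,0,.15))
print(D(-.076,0,.112))
E
```

```text
t 0.15 pos [0.2025 0.6435 0.2001] disp [-261.4533  750.6323  200.1363] F [ 0.6579  0.0362 -0.0116] open 0.08524142813680992 rotleft [ 0.0449 67.7218 -0.0615]
target [ 0.4502 -0.0889  0.15  ] shift [-624.2311   50.9403 -456.1754]
[ 0.4502 -0.0889  0.112 ]
```

Perhaps all six numbers are required.

Request:
send_rows:
  motion:
    - {"tx":-25,"ty":0,"tz":-36,"wx":0,"wy":0,"wz":0}
    - {"tx":-25,"ty":0,"tz":-36,"wx":0,"wy":0,"wz":0}
    - {"tx":-25,"ty":0,"tz":-36,"wx":0,"wy":0,"wz":0}
    - {"tx":-25,"ty":0,"tz":-36,"wx":0,"wy":0,"wz":0}
    - {"tx":-25,"ty":0,"tz":-36,"wx":0,"wy":0,"wz":0}
    - {"tx":-25,"ty":0,"tz":-36,"wx":0,"wy":0,"wz":0}
    - {"tx":-25,"ty":0,"tz":-36,"wx":0,"wy":0,"wz":0}
    - {"tx":-25,"ty":0,"tz":-36,"wx":0,"wy":0,"wz":0}
  fingers: 0
  newtons: 30

```text
t: 0.95
tool_pos: [0.418, 0.3651, 0.2007]
eef_rot: [-1.338, -0.982, 0.982]
ft_force: [0.3, 0.3, -0.3]
opening: -0.0001
```

Request:
send_rows:
  motion:
    - {"tx":0,"ty":0,"tz":0,"wx":0,"wy":8.4,"wz":0}
    - {"tx":0,"ty":0,"tz":0,"wx":0,"wy":8.4,"wz":0}
    - {"tx":0,"ty":0,"tz":0,"wx":0,"wy":8.4,"wz":0}
    - {"tx":0,"ty":0,"tz":0,"wx":0,"wy":8.4,"wz":0}
    - {"tx":0,"ty":0,"tz":0,"wx":0,"wy":8.4,"wz":0}
    - {"tx":0,"ty":0,"tz":0,"wx":0,"wy":8.4,"wz":0}
    - {"tx":0,"ty":0,"tz":0,"wx":0,"wy":8.4,"wz":0}
    - {"tx":0,"ty":0,"tz":0,"wx":0,"wy":8.4,"wz":0}

```text
t: 1.75
tool_pos: [0.4171, 0.3666, 0.2006]
eef_rot: [-1.57, -0.068, 0.069]
ft_force: [1.0, -0.2, -0.4]
opening: -0.0001
```

```bash
python3 -c "
from st import *
go(D(-.076,0,.15))"
```

```text
t 1.75 pos [0.4171 0.3666 0.2006] disp [-70.8219 456.6689 200.6248] F [ 0.992  -0.2374 -0.3817] open -0.00012294593753588883 rotleft [ 0.0144  0.1811 -0.0206]
target [ 0.4502 -0.0889  0.15  ] shift [  -6.6032   50.7414 -456.6376]
```

Request:
send_rows:
  motion:
    - {"tx":-1,"ty":2,"tz":-48,"wx":0,"wy":0,"wz":0}
    - {"tx":-1,"ty":2,"tz":-48,"wx":0,"wy":0,"wz":0}
    - {"tx":-1,"ty":2,"tz":-48,"wx":0,"wy":0,"wz":0}
    - {"tx":-1,"ty":2,"tz":-48,"wx":0,"wy":0,"wz":0}
    - {"tx":0,"ty":2,"tz":-48,"wx":0,"wy":0,"wz":0}
    - {"tx":0,"ty":2,"tz":-48,"wx":0,"wy":0,"wz":0}
    - {"tx":0,"ty":2,"tz":-48,"wx":0,"wy":0,"wz":0}
    - {"tx":0,"ty":2,"tz":-48,"wx":0,"wy":0,"wz":0}

```text
t: 2.55
tool_pos: [0.4488, -0.0178, 0.1849]
eef_rot: [-1.569, -0.074, 0.073]
ft_force: [1.5, 0.6, 0.3]
opening: -0.0
```

```bash
python3 -c "
from st import *
from workcell import cams
go(D(-.076,0,.15))
c=cams.camera('wrist');Tm=np.eye(4);Tm[:3,:3]=M;Tm[:3,3]=s['tool_pos'];W=Tm@c['mount'];c['eye']=W[:3,3];c['attitude']=R.from_matrix(W[:3,:3]).as_rotvec()
pickle.dump(c,open('w1.pkl','wb'));cv2.imwrite('pics/w1.png',c['img'][:,:,::-1]);print(proj(c,D(-.076,0,.112)))"
```

```text
t 2.55 pos [ 0.4488 -0.0178  0.1849] disp [-71.4544  70.9739 184.8636] F [1.525  0.6097 0.252 ] open -4.6605605857760626e-05 rotleft [-0.0111  0.549   0.023 ]
target [ 0.4502 -0.0889  0.15  ] shift [ -5.2395  34.8479 -70.9338]
[249.9061 279.1661]
```

View pics/w1.png

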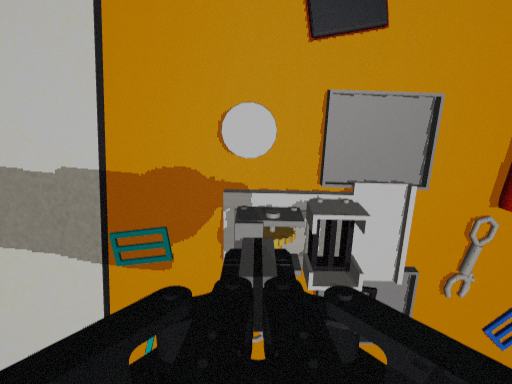

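```bash
python3 -c "
from st import *
c=pickle.load(open('w1.pkl','rb'));print(proj(c,D(.083,.055,.028)),proj(c,D(.077,.055,.028)),proj(c,D(.026,.055,.02)),proj(c,D(.026,.038,.07)),proj(c,D(.083,-.055,.028)))
crop(c,210,80,450,320,3.3,'pics/w1c.png')"
```

```text
t 2.6 pos [ 0.4489 -0.0266  0.1852] disp [-72.1472  62.1597 185.1704] F [-0.4677 -7.6083  0.1466] open 0.0002051587171115415 rotleft [0.2229 0.031  0.0695]
[412.848  187.0284] [406.7808 186.9741] [353.046 184.464] [366.35  217.355] [399.1117 285.6947]
```

View pics/w1c.png

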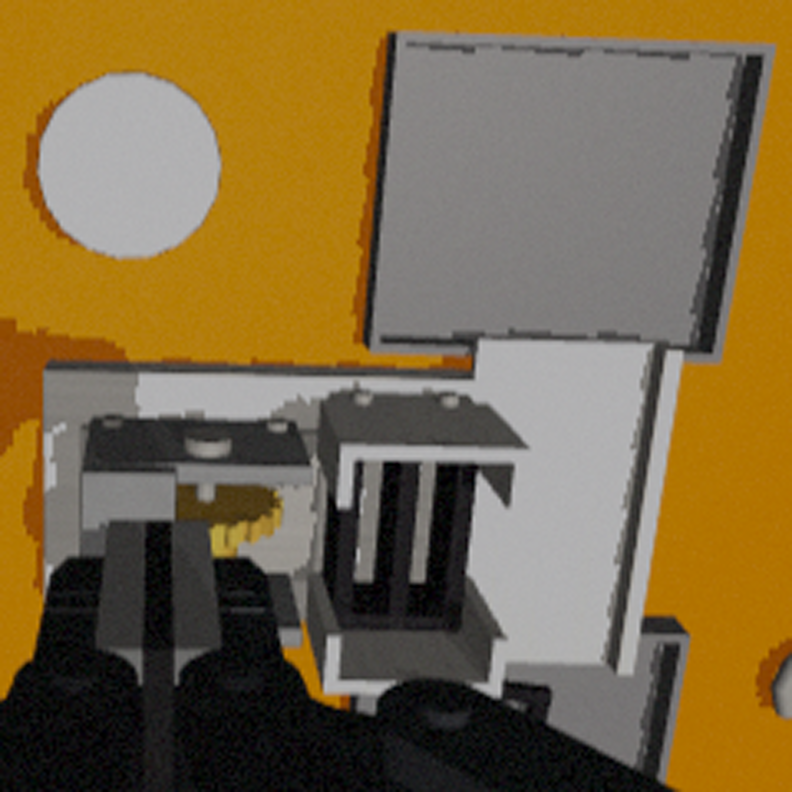

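Request:
send_rows:
  motion:
    - {"tx":0,"ty":0,"tz":-20,"wx":0,"wy":0,"wz":0}
    - {"tx":0,"ty":0,"tz":-20,"wx":0,"wy":0,"wz":0}
    - {"tx":0,"ty":20,"tz":-10,"wx":0,"wy":0,"wz":0}
    - {"tx":0,"ty":0,"tz":0,"wx":0,"wy":0,"wz":0}
    - {"tx":0,"ty":0,"tz":0,"wx":0,"wy":0,"wz":0}

```text
t: 3.1
tool_pos: [0.4532, -0.0653, 0.1647]
eef_rot: [-1.569, -0.072, 0.074]
ft_force: [0.1, 0.9, 1.2]
opening: 0.0002
```

```bash
python3 -c "
from st import *
go(D(-.076,0,.118))"
```

```text
t 3.1 pos [ 0.4532 -0.0653  0.1647] disp [-71.0444  23.2169 164.7393] F [0.1152 0.8782 1.2003] open 0.00019379912511380019 rotleft [-0.0156  0.5021 -0.0818]
target [ 0.4502 -0.0889  0.118 ] shift [ -5.0922  46.7402 -23.1856]
```

Request:
send_rows:
  motion:
    - {"tx":-5,"ty":0,"tz":-13,"wx":0,"wy":0.5,"wz":0}
    - {"tx":0,"ty":0,"tz":-10,"wx":0,"wy":0,"wz":0}
    - {"tx":0,"ty":15,"tz":0,"wx":0,"wy":0,"wz":0}
    - {"tx":0,"ty":15,"tz":0,"wx":0,"wy":0,"wz":0}
    - {"tx":0,"ty":11,"tz":0,"wx":0,"wy":0,"wz":0}
    - {"tx":0,"ty":0,"tz":0,"wx":0,"wy":0,"wz":0}
    - {"tx":0,"ty":0,"tz":0,"wx":0,"wy":0,"wz":0}

```text
t: 3.8
tool_pos: [0.4508, -0.0895, 0.1241]
eef_rot: [-1.57, -0.066, 0.066]
ft_force: [0.2, 0.5, 0.8]
opening: -0.0003
```

```bash
python3 -c "
from st import *
go(D(-.076,0,.112))
from workcell import cams
c=cams.camera('side');crop(c,190,120,330,310,3.1,'pics/s2.png')
c=cams.camera('top');crop(c,250,155,355,255,5.5,'pics/t2.png')"
```

```text
t 3.8 pos [ 0.4508 -0.0895  0.1241] disp [-75.4571  -0.6407 124.0676] F [0.2078 0.4635 0.7539] open -0.00030301327905357575 rotleft [ 0.0084  0.0104 -0.004 ]
target [ 0.4502 -0.0889  0.112 ] shift [-0.5419 12.0675  0.6425]
```

View pics/s2.png

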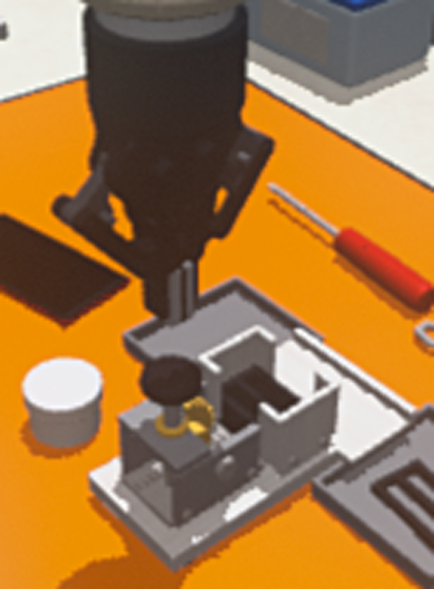

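```bash
python3 -c "
from st import *
c=pickle.load(open('side0.pkl','rb'));f=lambda p:(proj(c,p)-[190,120]+.5)*3.1
print(f(s['tool_pos']),f(D(-.076,0,.112)),f(D(-.076,0,.098)))"
```

```text
t 3.9 pos [ 0.4511 -0.0894  0.1244] disp [-75.1393  -0.5768 124.3963] F [ 0.2042  0.737  -0.4415] open 0.00020554666508382113 rotleft [0.012  0.0203 0.052 ]
[170.5067 358.1754] [169.0459 375.3343] [169.4978 394.0908]
```

View pics/t2.png

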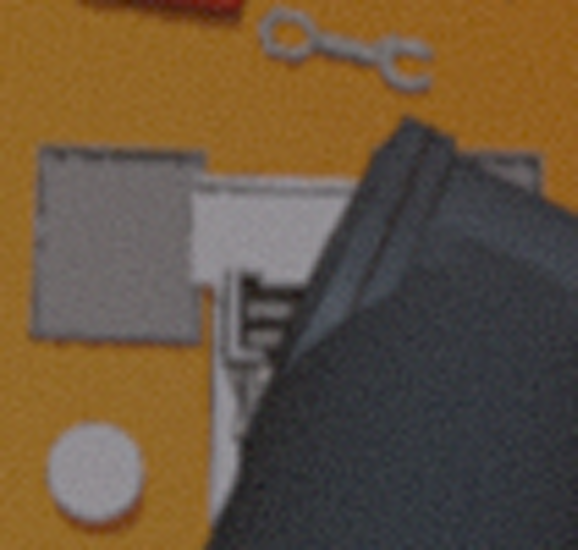

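```bash
python3 -c "
from h import *
from workcell import cams
c=cams.camera('side');crop(c,215,195,285,255,10,'pics/s3.png')"
```

```text
(no output)
```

View pics/s3.png

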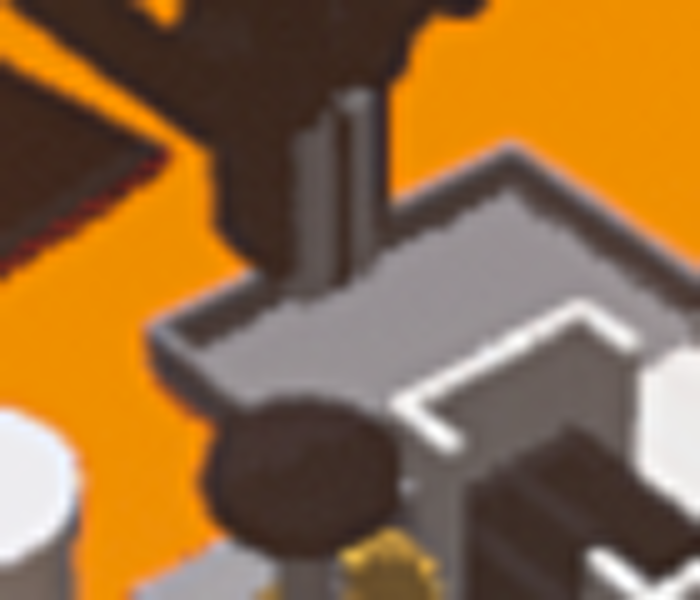

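Request:
send_rows:
  motion:
    - {"tx":-1,"ty":4,"tz":0,"wx":0,"wy":0,"wz":0}
    - {"tx":0,"ty":4,"tz":0,"wx":0,"wy":0,"wz":0}
    - {"tx":0,"ty":0,"tz":0,"wx":0,"wy":0,"wz":0}

```text
t: 4.25
tool_pos: [0.4494, -0.0891, 0.1153]
eef_rot: [-1.57, -0.066, 0.067]
ft_force: [0.2, 0.4, -1.0]
opening: 0.0001
```

```bash
python3 -c "
from st import *
from workcell import cams
c=cams.camera('side');crop(c,215,195,285,255,10,'pics/s4.png')
c=cams.camera('wrist');cv2.imwrite('pics/w4.png',c['img'][:,:,::-1])"
```

```text
t 4.25 pos [ 0.4494 -0.0891  0.1153] disp [-76.899   -0.1747 115.3363] F [ 0.1896  0.4357 -1.0205] open 6.256892051413772e-05 rotleft [-0.008   0.0314 -0.046 ]
```

View pics/s4.png

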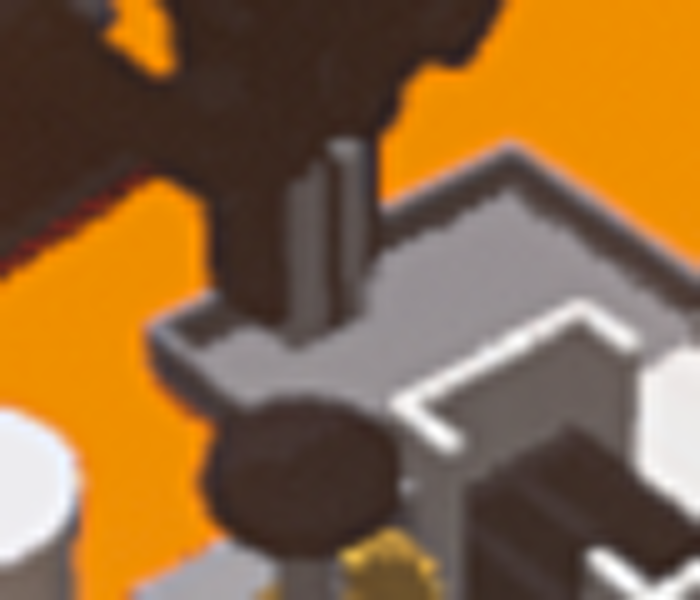

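View pics/w4.png

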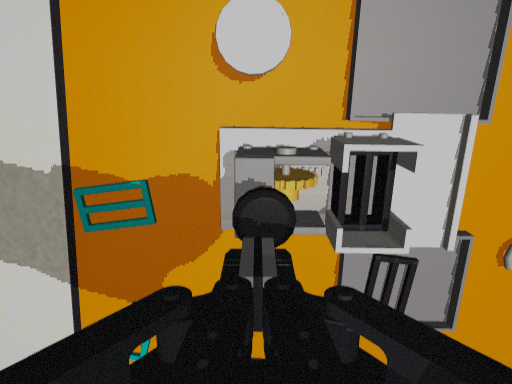

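Request:
send_rows:
  motion:
    - {"tx":1,"ty":4,"tz":0,"wx":0,"wy":0,"wz":0}
    - {"tx":0,"ty":4,"tz":0,"wx":0,"wy":0,"wz":0}
    - {"tx":0,"ty":0,"tz":0,"wx":0,"wy":0,"wz":0}
    - {"tx":0,"ty":0,"tz":0,"wx":0,"wy":0,"wz":0}

```text
t: 4.75
tool_pos: [0.4506, -0.0892, 0.1076]
eef_rot: [-1.57, -0.066, 0.067]
ft_force: [0.3, 0.2, 1.0]
opening: 0.0005
```

```bash
python3 -c "
from st import *
from workcell import cams
c=cams.camera('side');crop(c,215,195,285,255,10,'pics/s5.png')"
```

```text
t 4.75 pos [ 0.4506 -0.0892  0.1076] disp [-75.674   -0.3592 107.6393] F [0.276  0.1953 0.9685] open 0.0005439168558580662 rotleft [ 0.0006  0.0179 -0.0249]
```

View pics/s5.png

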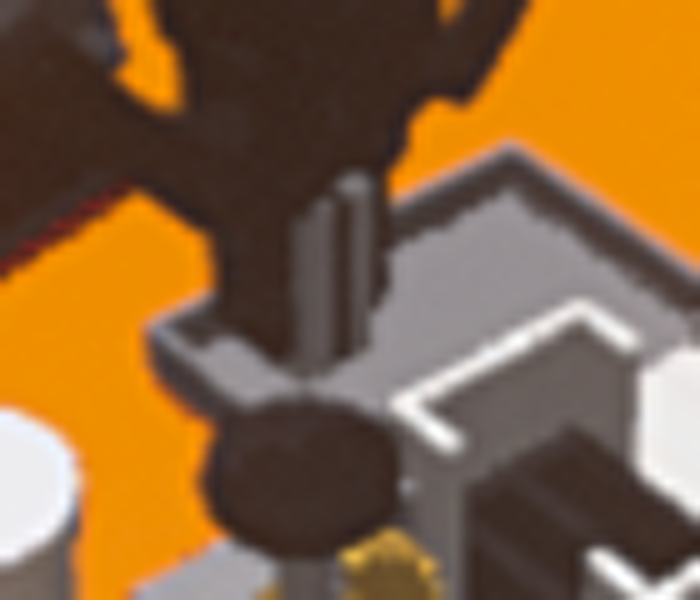

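Request:
send_rows:
  motion:
    - {"tx":0,"ty":4,"tz":0,"wx":0,"wy":0,"wz":0}
    - {"tx":0,"ty":4,"tz":0,"wx":0,"wy":0,"wz":0}
    - {"tx":0,"ty":3,"tz":0,"wx":0,"wy":0,"wz":0}
    - {"tx":0,"ty":0,"tz":0,"wx":0,"wy":0,"wz":0}
    - {"tx":0,"ty":0,"tz":0,"wx":0,"wy":0,"wz":0}

```text
t: 5.3
tool_pos: [0.4506, -0.0892, 0.0967]
eef_rot: [-1.57, -0.066, 0.066]
ft_force: [-0.2, 0.3, 0.8]
opening: 0.0001
```

```bash
python3 -c "
from st import *
from workcell import cams
c=cams.camera('side');crop(c,215,195,285,255,10,'pics/s6.png')"
```

```text
t 5.3 pos [ 0.4506 -0.0892  0.0967] disp [-75.6521  -0.3649  96.6803] F [-0.1585  0.2978  0.7798] open 6.21082253941159e-05 rotleft [ 0.0001  0.0167 -0.0209]
```

View pics/s6.png

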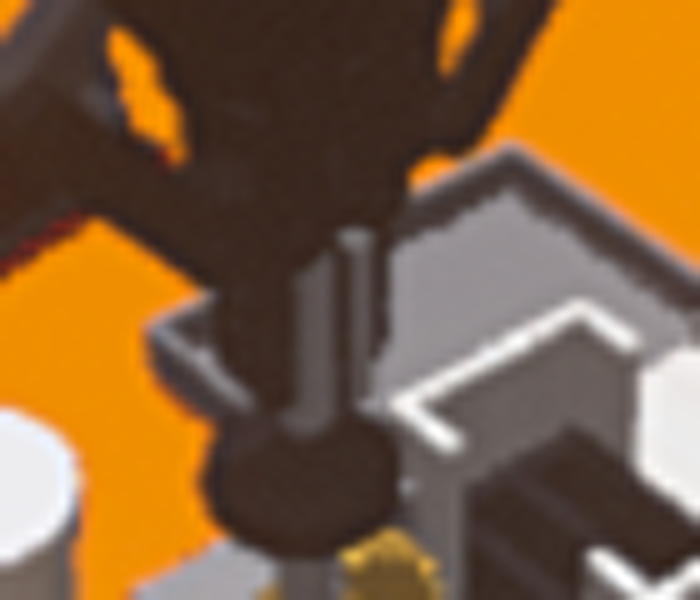

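Request:
send_rows:
  motion:
    - {"tx":0,"ty":4,"tz":0,"wx":0,"wy":0,"wz":0}
    - {"tx":0,"ty":3,"tz":0,"wx":0,"wy":0,"wz":0}
    - {"tx":0,"ty":3,"tz":0,"wx":0,"wy":0,"wz":0}
    - {"tx":0,"ty":0,"tz":0,"wx":0,"wy":0,"wz":0}
    - {"tx":0,"ty":0,"tz":0,"wx":0,"wy":0,"wz":0}

```text
t: 5.85
tool_pos: [0.4507, -0.0892, 0.0867]
eef_rot: [-1.57, -0.066, 0.066]
ft_force: [0.2, 0.6, -0.4]
opening: -0.0002
```

```bash
python3 -c "
from st import *
from workcell import cams
c=cams.camera('side');crop(c,215,195,285,255,10,'pics/s7.png')"
```

```text
t 5.85 pos [ 0.4507 -0.0892  0.0867] disp [-75.5985  -0.3435  86.7148] F [ 0.1699  0.5889 -0.3641] open -0.0001875451973320912 rotleft [ 0.0003  0.0204 -0.014 ]
```

View pics/s7.png

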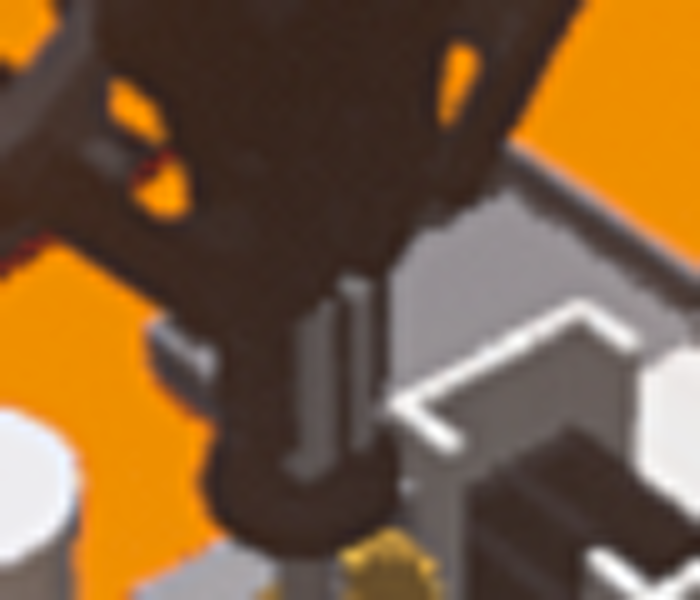

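Request:
send_rows:
  motion:
    - {"tx":0,"ty":3,"tz":0,"wx":0,"wy":0,"wz":0}
    - {"tx":0,"ty":3,"tz":0,"wx":0,"wy":0,"wz":0}
    - {"tx":0,"ty":0,"tz":0,"wx":0,"wy":0,"wz":0}
    - {"tx":0,"ty":0,"tz":0,"wx":0,"wy":0,"wz":0}

```text
t: 6.3
tool_pos: [0.4508, -0.0892, 0.0808]
eef_rot: [-1.57, -0.066, 0.066]
ft_force: [1.0, -0.1, 1.6]
opening: -0.0
```

```bash
python3 -c "
from st import *
from workcell import cams
c=cams.camera('side');crop(c,215,195,285,255,10,'pics/s8.png')"
```

```text
t 6.3 pos [ 0.4508 -0.0892  0.0808] disp [-75.4648  -0.3358  80.7816] F [ 0.9505 -0.0789  1.5857] open -2.7190454880074246e-06 rotleft [-0.0004  0.0199  0.0024]
```

View pics/s8.png

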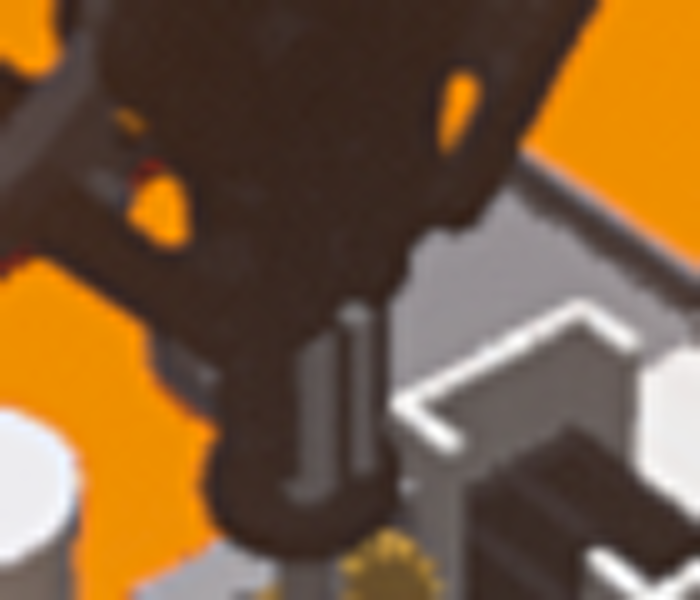

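Request:
send_rows:
  motion:
    - {"tx":0,"ty":3,"tz":0,"wx":0,"wy":0,"wz":0}
    - {"tx":0,"ty":3,"tz":0,"wx":0,"wy":0,"wz":0}
    - {"tx":0,"ty":3,"tz":0,"wx":0,"wy":0,"wz":0}
    - {"tx":0,"ty":3,"tz":0,"wx":0,"wy":0,"wz":0}
    - {"tx":0,"ty":0,"tz":0,"wx":0,"wy":0,"wz":0}

```text
t: 6.85
tool_pos: [0.4508, -0.0892, 0.0684]
eef_rot: [-1.57, -0.066, 0.066]
ft_force: [1.4, 0.6, 2.2]
opening: 0.0001
```

```bash
python3 -c "
from st import *
from workcell import cams
c=cams.camera('side');crop(c,215,195,285,255,10,'pics/s9.png')"
```

```text
t 6.85 pos [ 0.4508 -0.0892  0.0684] disp [-75.4239  -0.3577  68.444 ] F [1.3531 0.6432 2.2135] open 5.9903041984021645e-05 rotleft [ 0.0054  0.0228 -0.0035]
```

View pics/s9.png

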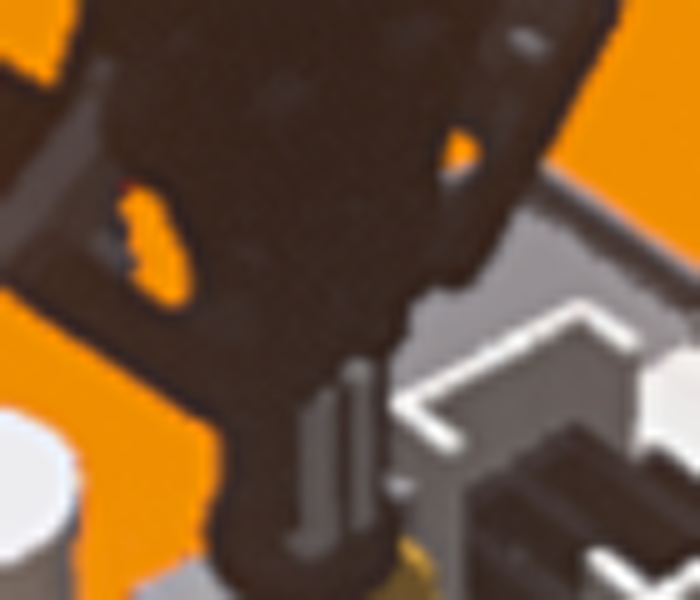

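Request:
send_rows:
  motion:
    - {"tx":0,"ty":3,"tz":0,"wx":0,"wy":0,"wz":0}
    - {"tx":0,"ty":3,"tz":0,"wx":0,"wy":0,"wz":0}
    - {"tx":0,"ty":3,"tz":0,"wx":0,"wy":0,"wz":0}
    - {"tx":0,"ty":2,"tz":0,"wx":0,"wy":0,"wz":0}
    - {"tx":0,"ty":0,"tz":0,"wx":0,"wy":0,"wz":0}

```text
t: 7.4
tool_pos: [0.4508, -0.0892, 0.0576]
eef_rot: [-1.57, -0.066, 0.066]
ft_force: [0.9, 0.3, 4.7]
opening: -0.0001
```

Request:
send_rows:
  motion:
    - {"tx":0,"ty":1,"tz":0,"wx":0,"wy":0,"wz":0}
    - {"tx":0,"ty":1,"tz":0,"wx":0,"wy":0,"wz":0}
    - {"tx":0,"ty":0,"tz":0,"wx":0,"wy":0,"wz":0}

```text
t: 7.7
tool_pos: [0.4508, -0.0892, 0.0558]
eef_rot: [-1.57, -0.066, 0.066]
ft_force: [1.5, -0.4, 4.7]
opening: 0.0001
```

Request:
send_rows:
  motion:
    - {"tx":0,"ty":1,"tz":0,"wx":0,"wy":0,"wz":0}
    - {"tx":0,"ty":1,"tz":0,"wx":0,"wy":0,"wz":0}
    - {"tx":0,"ty":0,"tz":0,"wx":0,"wy":0,"wz":0}

```text
t: 8.0
tool_pos: [0.451, -0.0892, 0.0552]
eef_rot: [-1.569, -0.067, 0.065]
ft_force: [-4.5, 2.4, 30.9]
opening: -0.0002
```

```bash
python3 -c "
from st import *
from workcell import cams
c=cams.camera('side');crop(c,215,195,315,275,8,'pics/s10.png')"
```

```text
t 8.0 pos [ 0.451  -0.0892  0.0552] disp [-75.3174  -0.3832  55.1914] F [-4.5405  2.4351 30.9208] open -0.000169701081161401 rotleft [-0.0401 -0.0048  0.0841]
```

View pics/s10.png

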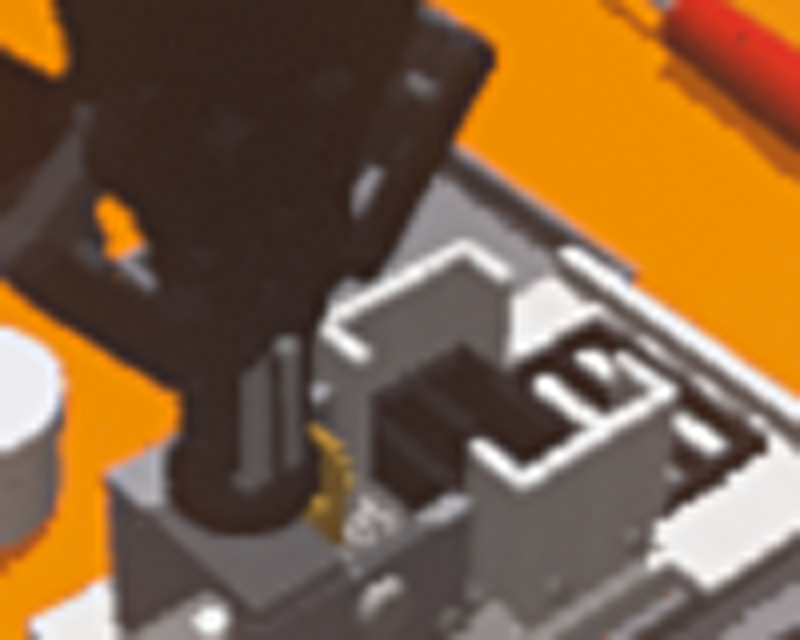

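Request:
send_rows:
  motion:
    - {"tx":0,"ty":-5,"tz":0,"wx":0,"wy":0,"wz":0}
    - {"tx":0,"ty":-5,"tz":0,"wx":0,"wy":0,"wz":0}
    - {"tx":0,"ty":-5,"tz":0,"wx":0,"wy":0,"wz":0}
    - {"tx":0,"ty":-6,"tz":0,"wx":0,"wy":0,"wz":0}
    - {"tx":0,"ty":-8,"tz":0,"wx":0,"wy":0,"wz":0}
    - {"tx":0,"ty":-20,"tz":0,"wx":0,"wy":0,"wz":0}
    - {"tx":0,"ty":-30,"tz":0,"wx":0,"wy":0,"wz":0}
    - {"tx":0,"ty":-30,"tz":0,"wx":0,"wy":0,"wz":0}

```text
t: 8.85
tool_pos: [0.4496, -0.0893, 0.1637]
eef_rot: [-1.57, -0.064, 0.068]
ft_force: [0.1, 0.2, 0.4]
opening: -0.0001
```

```bash
python3 -c "
from st import *
from workcell import cams
print(s['joint_pos'])
c=cams.camera('side');pickle.dump(c,open('side2.pkl','wb'));cv2.imwrite('pics/s11.png',cv2.resize(c['img'][:,:,::-1],(800,600),interpolation=cv2.INTER_CUBIC)); crop(c,195,195,375,315,4.4,'pics/s11c.png')"
```

```text
t 8.85 pos [ 0.4496 -0.0893  0.1637] disp [-76.6723  -0.3417 163.7353] F [0.0893 0.1733 0.4005] open -9.706717582504467e-05 rotleft [ 0.0001 -0.0022 -0.1297]
[-0.2615  0.3344  0.476   2.0467 -0.2086  0.8085  0.4211]
```

View pics/s11.png

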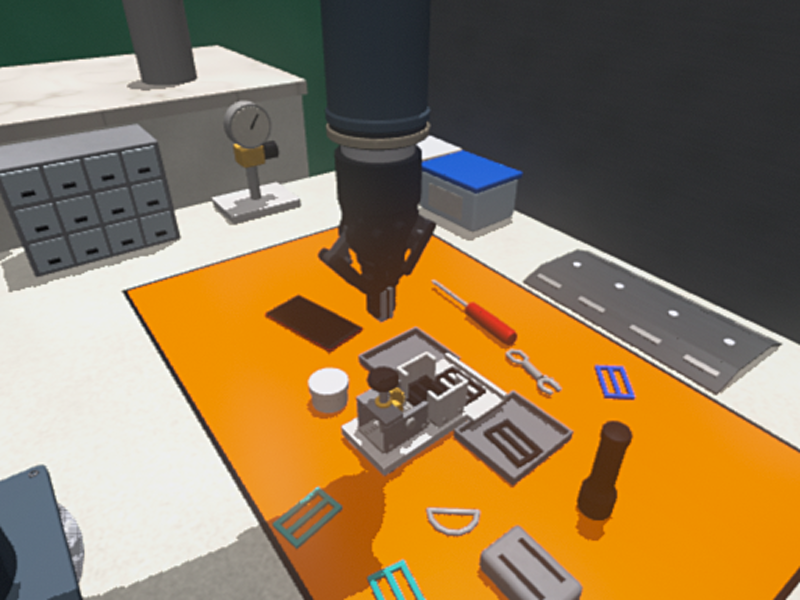

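View pics/s11c.png

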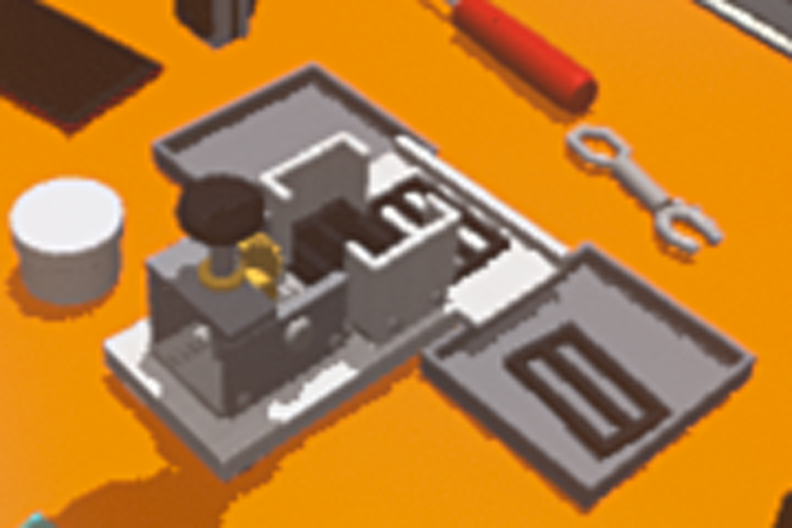

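```bash
python3 -c "
from st import *
c=pickle.load(open('side2.pkl','rb'));im=cv2.resize(c['img'][60:225,180:320],None,fx=4.2,fy=4.2,interpolation=cv2.INTER_CUBIC)[:,:,::-1].copy()
for h in range(0,160,10):
  a=[(proj(c,s['tool_pos']+[0,0,h/1000]+ex*k)-[180,60]+.5)*4.2 for k in(-.045,.045)]
  cv2.line(im,*[tuple(int(v) for v in q) for q in a],(0,255,0) if h!=30 else (0,0,255),1);cv2.putText(im,str(h),tuple(int(v) for v in a[1]),0,.4,(255,0,0),1)
cv2.imwrite('pics/ticks.png',im)"
```

```text
t 8.9 pos [ 0.4518 -0.0901  0.1678] disp [-74.5225  -1.3099 167.8175] F [ 2.0283 -0.0892  3.9119] open -0.00016674480769177466 rotleft [ 0.0383 -0.0458  0.2161]
```

View pics/ticks.png

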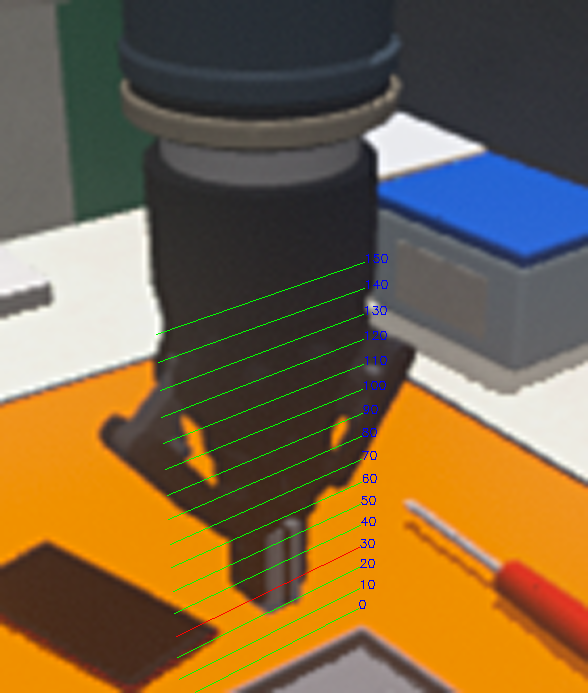

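```bash
python3 -c "
from st import *
c=pickle.load(open('side2.pkl','rb'));S=lambda x,y:(195+(x+.5)/4.4-.5,195+(y+.5)/4.4-.5)
for p,z in [((510,242),.026),((412,178),.026),((478,270),.026),((568,250),.028),((555,272),.02)]:
  q=onz(c,*S(*p),z)-O;print(p,np.array([q@ex,q@ey])*1000)
crop(c,270,225,330,265,12,'pics/s11d.png')
# plan: tool orientation, x along +-ey, lean th toward +x
s0=s
for sg in(1,-1):
 for th in(0,20):
  t=np.radians(th);ax=np.array([0,0,1])*np.cos(t)+ex*np.sin(t)
  yt=-ax;xt=sg*ey;Tn=np.column_stack([xt,yt,np.cross(xt,yt)]);print(sg,th,np.degrees(R.from_matrix(M.T@Tn).as_rotvec()))
"
```

```text
t 8.9 pos [ 0.4518 -0.0901  0.1678] disp [-74.5225  -1.3099 167.8175] F [ 2.0283 -0.0892  3.9119] open -0.00016674480769177466 rotleft [ 0.0383 -0.0458  0.2161]
(510, 242) [ 69.0118 -33.1246]
(412, 178) [66.9996 28.3743]
(478, 270) [ 44.3305 -36.0029]
(568, 250) [ 83.2601 -55.423 ]
(555, 272) [ 74.826  -55.9618]
1 0 [  0.1998 -90.0457   0.1396]
1 20 [ 15.8882 -89.0327  15.8413]
-1 0 [-0.1396 89.9541  0.1998]
-1 20 [-15.8373  88.9289  15.8843]
```

View pics/s11d.png

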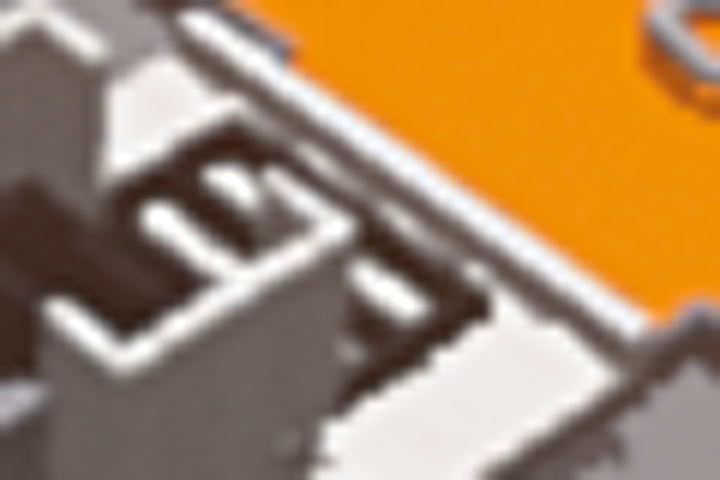

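Request:
send_rows:
  motion:
    - {"tx":0,"ty":-5,"tz":0,"wx":0,"wy":-8.4,"wz":0}
    - {"tx":0,"ty":0,"tz":0,"wx":0,"wy":-8.4,"wz":0}
    - {"tx":0,"ty":0,"tz":0,"wx":0,"wy":-8.4,"wz":0}
    - {"tx":0,"ty":0,"tz":0,"wx":0,"wy":-8.4,"wz":0}
    - {"tx":0,"ty":0,"tz":0,"wx":0,"wy":-8.4,"wz":0}
    - {"tx":0,"ty":0,"tz":0,"wx":0,"wy":-8.4,"wz":0}
    - {"tx":0,"ty":0,"tz":0,"wx":0,"wy":-8.4,"wz":0}
    - {"tx":0,"ty":0,"tz":0,"wx":0,"wy":-8.4,"wz":0}

```text
t: 9.7
tool_pos: [0.45, -0.0892, 0.1678]
eef_rot: [-1.339, -0.979, 0.98]
ft_force: [-0.4, -0.7, 0.1]
opening: -0.0002
```

Request:
send_rows:
  motion:
    - {"tx":0,"ty":0,"tz":0,"wx":0,"wy":-8.4,"wz":0}
    - {"tx":0,"ty":0,"tz":0,"wx":0,"wy":-8.4,"wz":0}
    - {"tx":0,"ty":0,"tz":0,"wx":0,"wy":-6,"wz":0}
    - {"tx":0,"ty":0,"tz":-40,"wx":0,"wy":0,"wz":0}
    - {"tx":-20,"ty":0,"tz":-40,"wx":6,"wy":0,"wz":0}
    - {"tx":-20,"ty":0,"tz":-20,"wx":6,"wy":0,"wz":0}
    - {"tx":-10,"ty":0,"tz":0,"wx":6,"wy":0,"wz":0}
    - {"tx":0,"ty":0,"tz":0,"wx":0,"wy":0,"wz":0}

```text
t: 10.5
tool_pos: [0.5552, -0.1313, 0.1628]
eef_rot: [-0.937, -1.02, 1.415]
ft_force: [-0.3, 0.7, 0.1]
opening: -0.0
```

```bash
cat >> st.py <<'E'
def plan(x,yy,z,th=18,L=.030):
    t=np.radians(th);yt=-(np.array([0,0,1])*np.cos(t)+ex*np.sin(t))
    Tn=np.column_stack([ey,yt,np.cross(ey,yt)])
    go(D(x,yy,z)+L*yt);print("rot",np.degrees(R.from_matrix(M.T@Tn).as_rotvec()))
tip=s["tool_pos"]-.030*M[:,1]-O;print("tip disp",np.array([tip@ex,tip@ey,tip[2]])*1000)
E
python3 -c "
from st import *
print(s['joint_pos']);plan(.046,-.06,.07);plan(.046,-.06,.0255)"
```

```text
t 10.5 pos [ 0.5552 -0.1313  0.1628] disp [ 25.0361 -51.0574 162.7501] F [-0.3319  0.7303  0.115 ] open -1.2620103048661161e-05 rotleft [-14.4394  89.1749 -14.4737]
tip disp [ 34.5155 -51.0444 191.2131]
[0.0455 0.6476 0.111  1.4725 0.0054 1.3379 1.7978]
target [ 0.5676 -0.1392  0.0415] shift [ -8.9091 111.377  -49.4144]
rot [-0.4201  0.0171 -0.0247]
target [ 0.5676 -0.1392 -0.003 ] shift [ -8.895  153.597  -63.4756]
rot [-0.4201  0.0171 -0.0247]
```

Request:
send_rows:
  motion:
    - {"tx":-3,"ty":27,"tz":-14,"wx":0,"wy":0,"wz":0}
    - {"tx":-3,"ty":28,"tz":-12,"wx":0,"wy":0,"wz":0}
    - {"tx":-3,"ty":28,"tz":-12,"wx":0,"wy":0,"wz":0}
    - {"tx":0,"ty":28,"tz":-12,"wx":0,"wy":0,"wz":0}
    - {"tx":0,"ty":0,"tz":0,"wx":0,"wy":0,"wz":0}
    - {"tx":0,"ty":0,"tz":0,"wx":0,"wy":0,"wz":0}
    - {"tx":0,"ty":0,"tz":0,"wx":0,"wy":0,"wz":0}

```text
t: 11.2
tool_pos: [0.569, -0.1386, 0.0466]
eef_rot: [-0.945, -1.027, 1.411]
ft_force: [-0.1, 0.3, -0.1]
opening: 0.0001
```

```bash
python3 -c "
from st import *
from workcell import cams
plan(.046,-.06,.04)
plan(.046,-.06,.0255)
c=cams.camera('side');crop(c,200,140,360,300,3.7,'pics/s12.png')
c=cams.camera('wrist');cv2.imwrite('pics/w12.png',c['img'][:,:,::-1])"
```

```text
t 11.2 pos [ 0.569  -0.1386  0.0466] disp [ 38.2003 -59.5312  46.6068] F [-0.0781  0.32   -0.0871] open 8.713037404656822e-05 rotleft [-13.9869  89.2141 -14.0528]
tip disp [ 47.4027 -59.5088  75.1605]
target [ 0.5676 -0.1392  0.0115] shift [-0.444  33.896  -9.3787]
rot [ 0.1367  0.003  -0.0428]
target [ 0.5676 -0.1392 -0.003 ] shift [ -0.4339  47.697  -13.8265]
rot [ 0.1367  0.003  -0.0428]
```

View pics/s12.png

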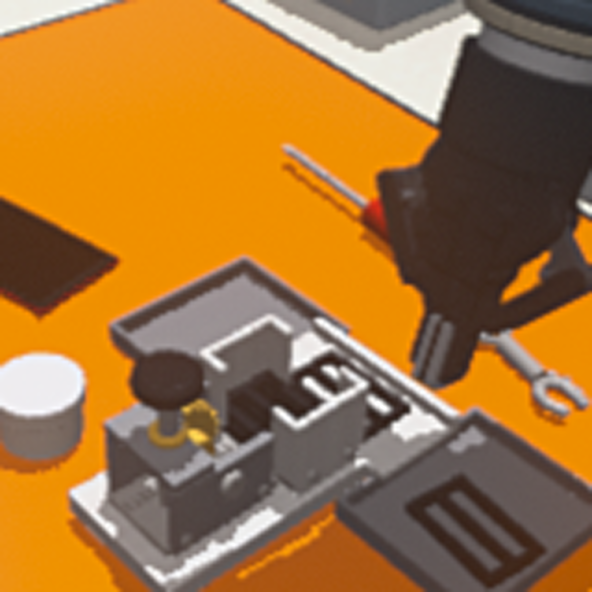

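View pics/w12.png

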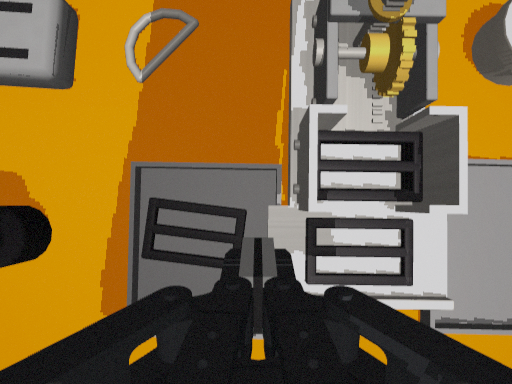

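Request:
send_rows:
  motion:
    - {"tx":0,"ty":12,"tz":-4,"wx":0,"wy":0,"wz":0}
    - {"tx":0,"ty":12,"tz":-3,"wx":0,"wy":0,"wz":0}
    - {"tx":0,"ty":10,"tz":-3,"wx":0,"wy":0,"wz":0}
    - {"tx":0,"ty":0,"tz":0,"wx":0,"wy":0,"wz":0}
    - {"tx":0,"ty":0,"tz":0,"wx":0,"wy":0,"wz":0}

```text
t: 11.8
tool_pos: [0.5671, -0.1385, 0.0087]
eef_rot: [-0.941, -1.025, 1.412]
ft_force: [-0.1, -0.9, 0.4]
opening: 0.0001
```

```bash
python3 -c "
from st import *
from workcell import cams
plan(.046,-.06,.0255)
c=cams.camera('side');crop(c,230,160,360,290,5,'pics/s13.png')
c=cams.camera('wrist');cv2.imwrite('pics/w13.png',c['img'][:,:,::-1])"
```

```text
t 11.8 pos [ 0.5671 -0.1385  0.0087] disp [ 36.2821 -59.2503   8.7146] F [-0.0915 -0.9056  0.4111] open 0.00010087872948981676 rotleft [-14.1845  89.2114 -14.177 ]
tip disp [ 45.5864 -59.2507  37.2352]
target [ 0.5676 -0.1392 -0.003 ] shift [-0.7517 11.0283 -4.068 ]
rot [-0.0679  0.0257  0.0008]
```

View pics/s13.png

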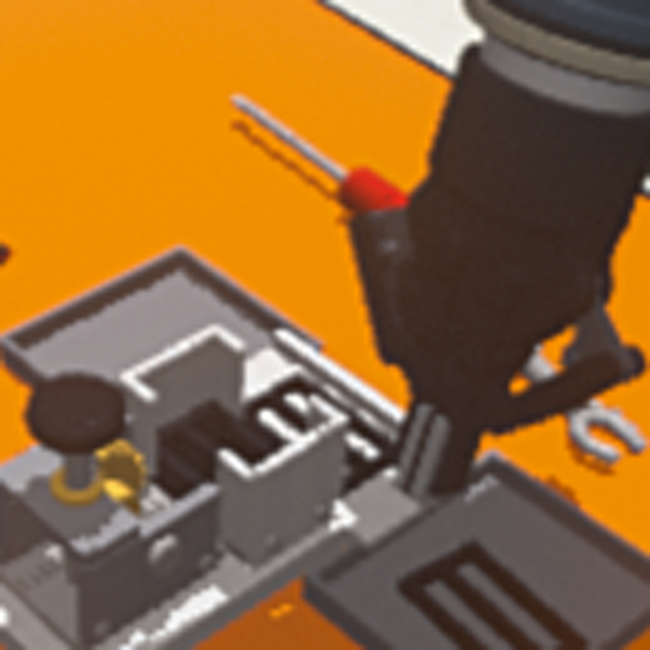

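View pics/w13.png

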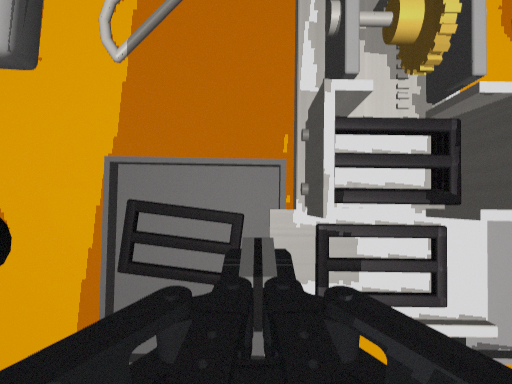

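Request:
send_rows:
  motion:
    - {"tx":0,"ty":5,"tz":-2,"wx":0,"wy":0,"wz":0}
    - {"tx":0,"ty":3,"tz":-1,"wx":0,"wy":0,"wz":0}
    - {"tx":0,"ty":2,"tz":-1,"wx":0,"wy":0,"wz":0}
    - {"tx":0,"ty":0,"tz":0,"wx":0,"wy":0,"wz":0}

```text
t: 12.3
tool_pos: [0.5679, -0.1384, -0.0019]
eef_rot: [-0.942, -1.025, 1.412]
ft_force: [-0.6, -0.9, 0.5]
opening: -0.0002
```

```bash
python3 -c "
from st import *
from workcell import cams
plan(.046,-.06,.0255)
c=cams.camera('side');crop(c,290,225,350,275,12,'pics/s14.png')"
```

```text
t 12.3 pos [ 0.5679 -0.1384 -0.0019] disp [ 37.1373 -59.209   -1.8563] F [-0.6365 -0.8516  0.5022] open -0.0001850199497815588 rotleft [-14.1569  89.2155 -14.1493]
tip disp [ 46.424  -59.2094  26.6701]
target [ 0.5676 -0.1392 -0.003 ] shift [-0.791   1.2439  0.0243]
rot [-0.0326  0.0266  0.0007]
```

View pics/s14.png

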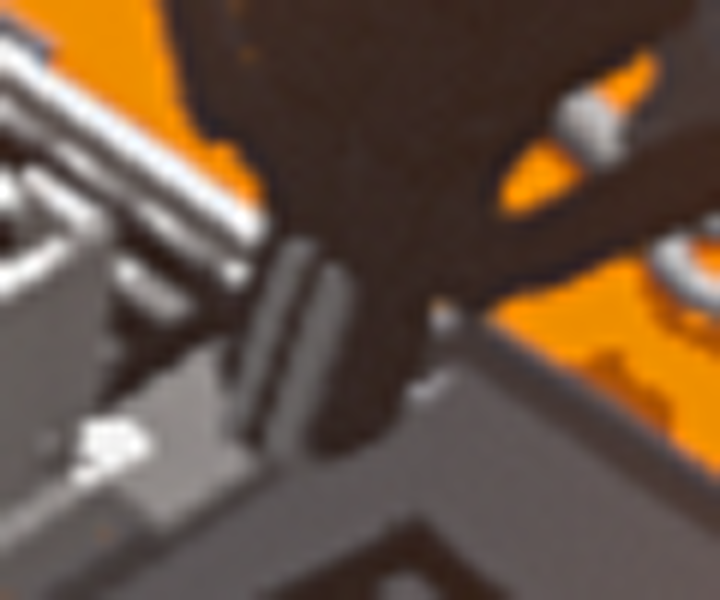

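Request:
send_rows:
  motion:
    - {"tx":5,"ty":2,"tz":-1,"wx":0,"wy":0,"wz":0}
    - {"tx":0,"ty":1,"tz":0,"wx":0,"wy":0,"wz":0}
    - {"tx":0,"ty":0,"tz":0,"wx":0,"wy":0,"wz":0}

```text
t: 12.65
tool_pos: [0.5676, -0.1331, -0.0048]
eef_rot: [-0.942, -1.026, 1.412]
ft_force: [-0.5, 0.8, 0.3]
opening: 0.0004
```

Request:
send_rows:
  motion:
    - {"tx":0,"ty":1,"tz":0,"wx":0,"wy":0,"wz":0}
    - {"tx":0,"ty":0,"tz":0,"wx":0,"wy":0,"wz":0}

```text
t: 12.85
tool_pos: [0.5674, -0.1336, -0.0056]
eef_rot: [-0.942, -1.025, 1.412]
ft_force: [-0.9, -0.3, 0.3]
opening: 0.0001
```

Request:
send_rows:
  motion:
    - {"tx":0,"ty":1,"tz":0,"wx":0,"wy":0,"wz":0}
    - {"tx":0,"ty":0,"tz":0,"wx":0,"wy":0,"wz":0}

```text
t: 13.05
tool_pos: [0.5672, -0.1337, -0.0065]
eef_rot: [-0.943, -1.026, 1.411]
ft_force: [0.2, -0.4, 1.5]
opening: 0.0
```

Request:
send_rows:
  motion:
    - {"tx":0,"ty":1,"tz":0,"wx":0,"wy":0,"wz":0}
    - {"tx":0,"ty":0,"tz":0,"wx":0,"wy":0,"wz":0}

```text
t: 13.25
tool_pos: [0.5673, -0.1337, -0.0068]
eef_rot: [-0.943, -1.026, 1.411]
ft_force: [-0.0, 1.6, 6.4]
opening: 0.0001
```

Request:
send_rows:
  motion:
    - {"tx":0,"ty":-2,"tz":0,"wx":0,"wy":0,"wz":0}
    - {"tx":4,"ty":0,"tz":0,"wx":0,"wy":0,"wz":0}
    - {"tx":4,"ty":0,"tz":0,"wx":0,"wy":0,"wz":0}
    - {"tx":4,"ty":0,"tz":0,"wx":0,"wy":0,"wz":0}
    - {"tx":4,"ty":0,"tz":0,"wx":0,"wy":0,"wz":0}
    - {"tx":4,"ty":0,"tz":0,"wx":0,"wy":0,"wz":0}
    - {"tx":0,"ty":0,"tz":0,"wx":0,"wy":0,"wz":0}

```text
t: 13.95
tool_pos: [0.5658, -0.1126, -0.0057]
eef_rot: [-0.942, -1.026, 1.412]
ft_force: [-0.5, -0.4, -0.7]
opening: 0.0001
```

```bash
python3 -c "
from st import *
from workcell import cams
c=cams.camera('wrist');cv2.imwrite('pics/w15.png',c['img'][:,:,::-1])
c=cams.camera('side');crop(c,230,180,330,260,8,'pics/s15.png')"
```

```text
t 13.95 pos [ 0.5658 -0.1126 -0.0057] disp [ 37.126  -33.2993  -5.6762] F [-0.5454 -0.3612 -0.675 ] open 6.26294956325192e-05 rotleft [-14.1493  89.2739 -14.1189]
tip disp [ 46.3994 -33.3025  22.8545]
```

View pics/w15.png

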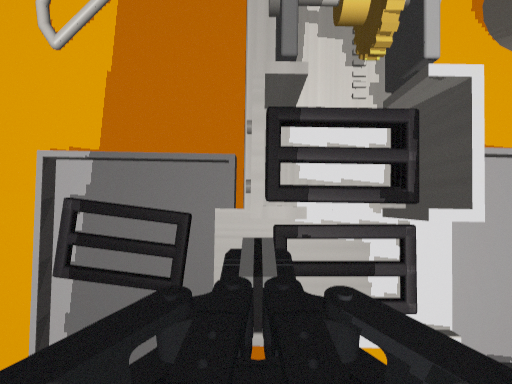

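View pics/s15.png

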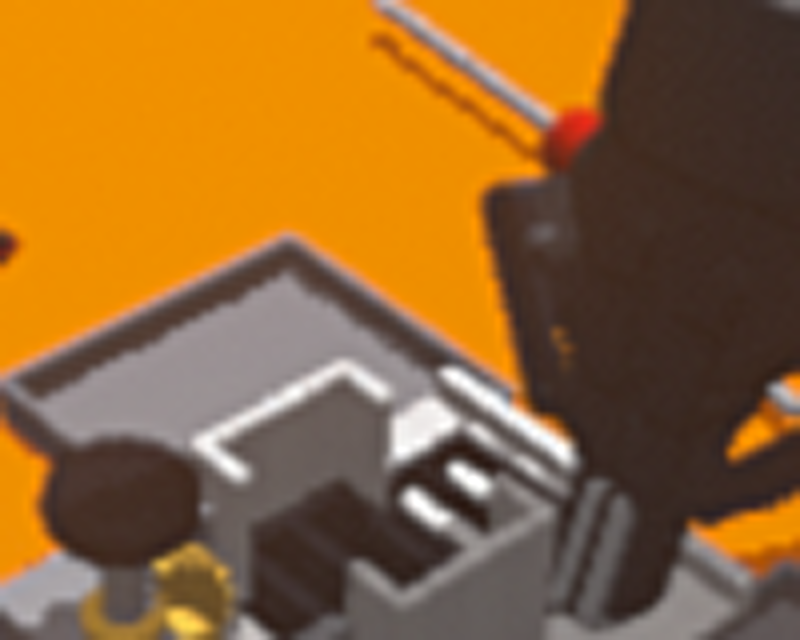

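Request:
send_rows:
  motion:
    - {"tx":5,"ty":0,"tz":0,"wx":0,"wy":0,"wz":0}
    - {"tx":5,"ty":0,"tz":0,"wx":0,"wy":0,"wz":0}
    - {"tx":5,"ty":0,"tz":0,"wx":0,"wy":0,"wz":0}
    - {"tx":5,"ty":0,"tz":0,"wx":0,"wy":0,"wz":0}
    - {"tx":5,"ty":0,"tz":0,"wx":0,"wy":0,"wz":0}
    - {"tx":5,"ty":0,"tz":0,"wx":0,"wy":0,"wz":0}
    - {"tx":5,"ty":0,"tz":0,"wx":0,"wy":0,"wz":0}
    - {"tx":0,"ty":0,"tz":0,"wx":0,"wy":0,"wz":0}

```text
t: 14.85
tool_pos: [0.5628, -0.0775, -0.0056]
eef_rot: [-0.942, -1.027, 1.412]
ft_force: [0.3, -0.2, -0.4]
opening: 0.0001
```

```bash
python3 -c "
from st import *
from workcell import cams
c=cams.camera('wrist');cv2.imwrite('pics/w16.png',c['img'][:,:,::-1])
c=cams.camera('side');crop(c,230,180,330,260,8,'pics/s16.png')"
```

```text
t 14.85 pos [ 0.5628 -0.0775 -0.0056] disp [37.1597  1.8702 -5.6086] F [ 0.2635 -0.2481 -0.4337] open 8.016774028232198e-05 rotleft [-14.1467  89.2848 -14.1083]
tip disp [46.4288  1.8651 22.9236]
```

View pics/w16.png

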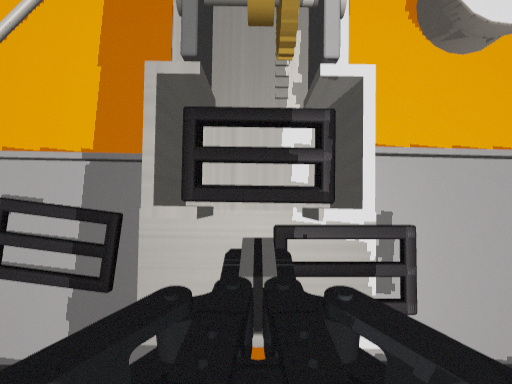

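Request:
send_rows:
  motion:
    - {"tx":4,"ty":0,"tz":0,"wx":0,"wy":0,"wz":0}
    - {"tx":4,"ty":0,"tz":0,"wx":0,"wy":0,"wz":0}
    - {"tx":4,"ty":0,"tz":0,"wx":0,"wy":0,"wz":0}
    - {"tx":4,"ty":0,"tz":0,"wx":0,"wy":0,"wz":0}
    - {"tx":4,"ty":0,"tz":0,"wx":0,"wy":0,"wz":0}
    - {"tx":4,"ty":0,"tz":0,"wx":0,"wy":0,"wz":0}
    - {"tx":4,"ty":0,"tz":0,"wx":0,"wy":0,"wz":0}
    - {"tx":0,"ty":0,"tz":0,"wx":0,"wy":0,"wz":0}

```text
t: 15.75
tool_pos: [0.5604, -0.0499, -0.0056]
eef_rot: [-0.942, -1.026, 1.412]
ft_force: [0.3, 0.5, 0.1]
opening: 0.0001
```

```bash
python3 -c "
from st import *
from workcell import cams
c=cams.camera('wrist');cv2.imwrite('pics/w17.png',c['img'][:,:,::-1])
c=cams.camera('side');crop(c,210,180,310,260,8,'pics/s17.png')"
```

```text
t 15.75 pos [ 0.5604 -0.0499 -0.0056] disp [37.094  29.644  -5.6121] F [0.2984 0.457  0.1159] open 5.3112456888758085e-05 rotleft [-14.1413  89.2689 -14.1159]
tip disp [46.3641 29.6419 22.9198]
```

View pics/w17.png

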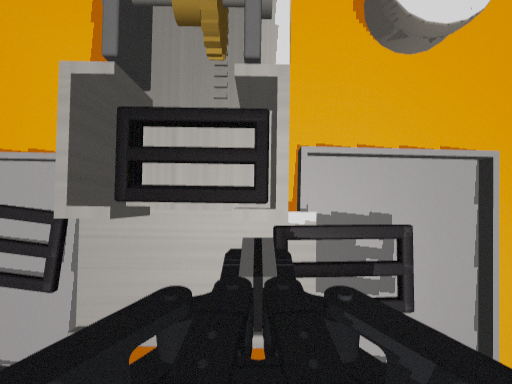

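View pics/s17.png

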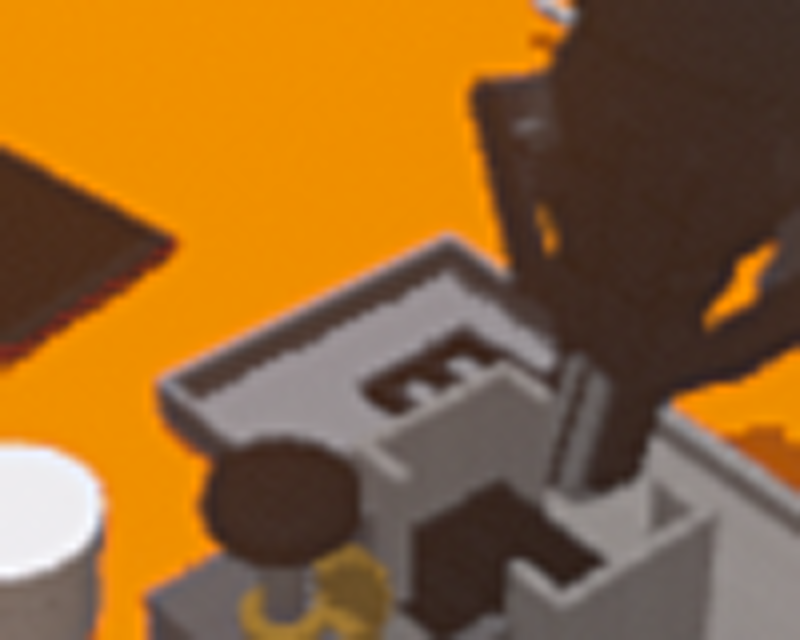

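Request:
send_rows:
  motion:
    - {"tx":3,"ty":0,"tz":0,"wx":0,"wy":0,"wz":0}
    - {"tx":3,"ty":0,"tz":0,"wx":0,"wy":0,"wz":0}
    - {"tx":3,"ty":0,"tz":0,"wx":0,"wy":0,"wz":0}
    - {"tx":3,"ty":0,"tz":0,"wx":0,"wy":0,"wz":0}
    - {"tx":3,"ty":0,"tz":0,"wx":0,"wy":0,"wz":0}
    - {"tx":2,"ty":0,"tz":0,"wx":0,"wy":0,"wz":0}
    - {"tx":2,"ty":0,"tz":0,"wx":0,"wy":0,"wz":0}
    - {"tx":0,"ty":0,"tz":0,"wx":0,"wy":0,"wz":0}

```text
t: 16.65
tool_pos: [0.5588, -0.0314, -0.0056]
eef_rot: [-0.942, -1.026, 1.412]
ft_force: [0.2, 0.0, 0.6]
opening: -0.0001
```

```bash
python3 -c "
from st import *
from workcell import cams
c=cams.camera('wrist');cv2.imwrite('pics/w18.png',c['img'][:,:,::-1])
c=cams.camera('side');crop(c,210,180,310,260,8,'pics/s18.png')"
```

```text
t 16.65 pos [ 0.5588 -0.0314 -0.0056] disp [37.0404 48.1267 -5.6148] F [0.2128 0.0025 0.587 ] open -9.937337969079185e-05 rotleft [-14.1312  89.2407 -14.1261]
tip disp [46.3112 48.129  22.9168]
```

View pics/w18.png

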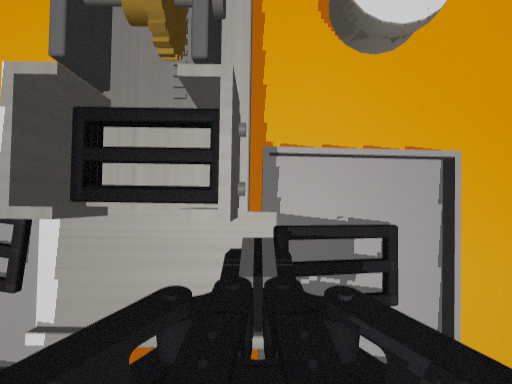

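View pics/s18.png

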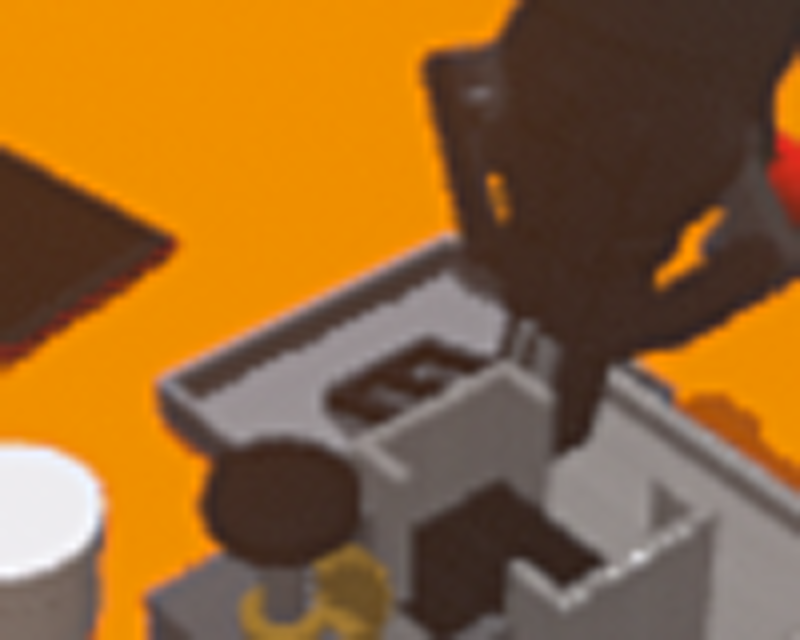

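Request:
send_rows:
  motion:
    - {"tx":2,"ty":0,"tz":0,"wx":0,"wy":0,"wz":0}
    - {"tx":2,"ty":0,"tz":0,"wx":0,"wy":0,"wz":0}
    - {"tx":1,"ty":0,"tz":0,"wx":0,"wy":0,"wz":0}
    - {"tx":0,"ty":0,"tz":0,"wx":0,"wy":0,"wz":0}
    - {"tx":0,"ty":0,"tz":0,"wx":0,"wy":0,"wz":0}

```text
t: 17.25
tool_pos: [0.5584, -0.0269, -0.0056]
eef_rot: [-0.942, -1.026, 1.412]
ft_force: [-0.0, 0.4, 0.4]
opening: -0.0002
```

```bash
python3 -c "
from st import *
from workcell import cams
c=cams.camera('wrist');cv2.imwrite('pics/w19.png',c['img'][:,:,::-1])
c=cams.camera('side');crop(c,210,180,310,260,8,'pics/s19.png')"
```

```text
t 17.25 pos [ 0.5584 -0.0269 -0.0056] disp [36.9797 52.704  -5.5852] F [-0.0221  0.377   0.388 ] open -0.00024179443710695787 rotleft [-14.1227  89.2187 -14.1373]
tip disp [46.2518 52.7109 22.946 ]
```

View pics/w19.png

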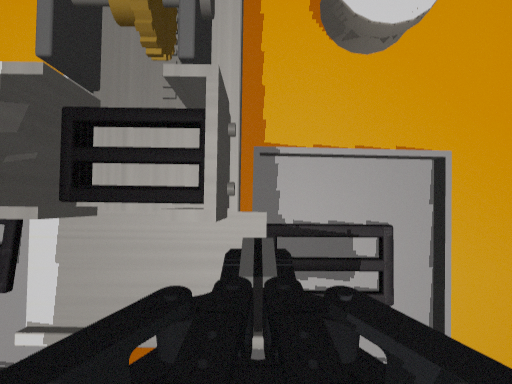

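View pics/s19.png

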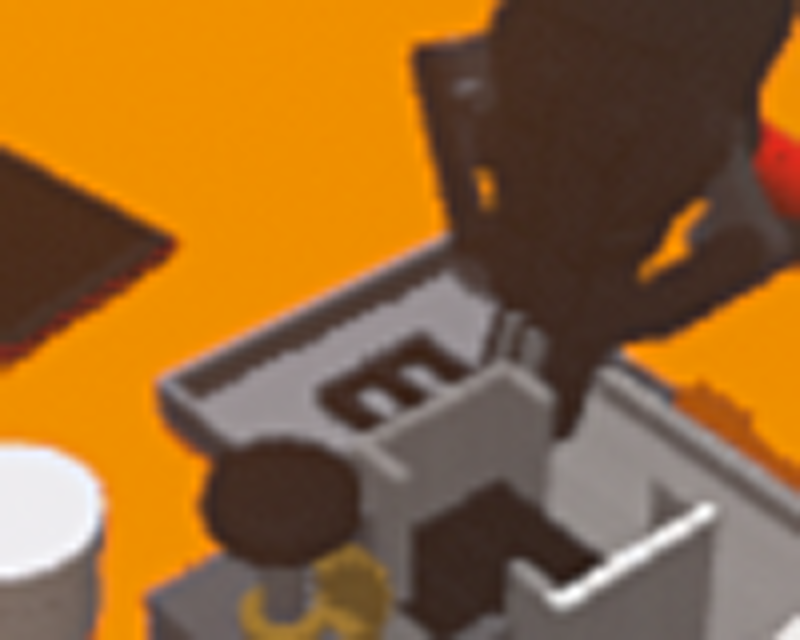

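Request:
send_rows:
  motion:
    - {"tx":-2,"ty":-5,"tz":0,"wx":0,"wy":0,"wz":0}
    - {"tx":-3,"ty":-15,"tz":0,"wx":0,"wy":0,"wz":0}
    - {"tx":-5,"ty":-30,"tz":0,"wx":0,"wy":0,"wz":0}
    - {"tx":-10,"ty":-40,"tz":0,"wx":0,"wy":0,"wz":0}
    - {"tx":-30,"ty":-40,"tz":0,"wx":0,"wy":0,"wz":0}
    - {"tx":-40,"ty":-30,"tz":0,"wx":0,"wy":0,"wz":0}
    - {"tx":-40,"ty":0,"tz":0,"wx":0,"wy":0,"wz":0}
    - {"tx":0,"ty":0,"tz":0,"wx":0,"wy":0,"wz":0}

```text
t: 18.15
tool_pos: [0.6182, -0.1607, 0.1481]
eef_rot: [-0.952, -1.018, 1.408]
ft_force: [-0.7, -0.6, -0.0]
opening: 0.0002
```

Request:
send_rows:
  motion:
    - {"tx":0,"ty":0,"tz":0,"wx":0,"wy":0,"wz":0}
    - {"tx":0,"ty":0,"tz":0,"wx":0,"wy":0,"wz":0}
    - {"tx":0,"ty":0,"tz":0,"wx":0,"wy":0,"wz":0}

```text
t: 18.45
tool_pos: [0.6187, -0.1507, 0.1464]
eef_rot: [-0.941, -1.027, 1.413]
ft_force: [-0.7, -0.3, 0.4]
opening: -0.0001
```

```bash
python3 -c "
from st import *
from workcell import cams
c=cams.camera('wrist');cv2.imwrite('pics/w20.png',c['img'][:,:,::-1])
c=cams.camera('side');pickle.dump(c,open('side3.pkl','wb'));crop(c,195,195,375,315,4.4,'pics/s20.png');cv2.imwrite('pics/s20f.png',c['img'][:,:,::-1])
c=cams.camera('top');pickle.dump(c,open('top3.pkl','wb'));crop(c,250,155,355,255,5.5,'pics/t20.png')"
```

```text
t 18.45 pos [ 0.6187 -0.1507  0.1464] disp [ 86.6437 -75.7158 146.3658] F [-0.7106 -0.343   0.3621] open -0.00010075226928847855 rotleft [-14.1795  89.3269 -14.1206]
tip disp [ 95.9261 -75.7239 174.8936]
```

View pics/w20.png

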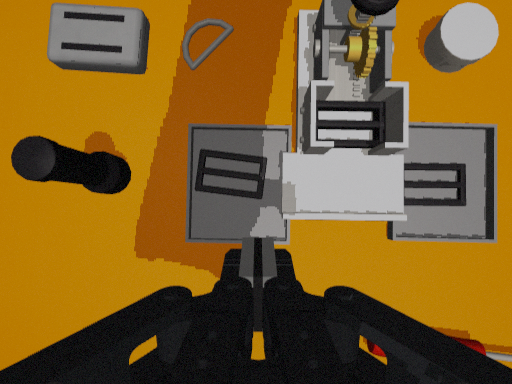

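View pics/s20.png

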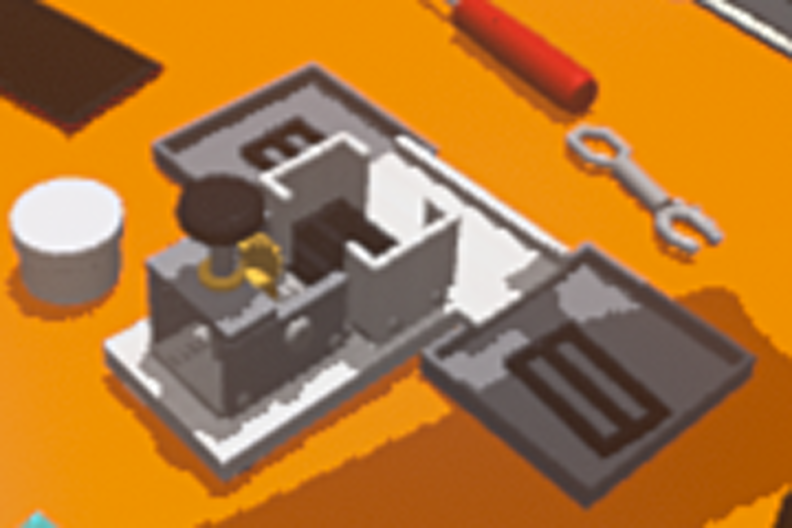

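View pics/s20f.png

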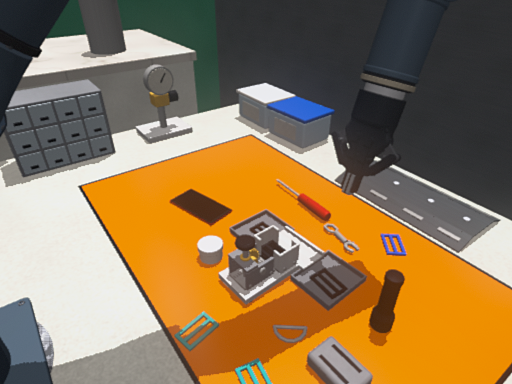

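Request:
send_rows:
  motion:
    - {"tx":40,"ty":0,"tz":0,"wx":0,"wy":0,"wz":0}
    - {"tx":45,"ty":0,"tz":0,"wx":0,"wy":0,"wz":0}
    - {"tx":45,"ty":0,"tz":0,"wx":0,"wy":0,"wz":0}
    - {"tx":45,"ty":0,"tz":0,"wx":0,"wy":0,"wz":0}
    - {"tx":0,"ty":0,"tz":0,"wx":0,"wy":0,"wz":0}
    - {"tx":0,"ty":0,"tz":0,"wx":0,"wy":0,"wz":0}
    - {"tx":0,"ty":0,"tz":0,"wx":0,"wy":0,"wz":0}
    - {"tx":0,"ty":0,"tz":0,"wx":0,"wy":0,"wz":0}

```text
t: 19.4
tool_pos: [0.604, 0.0204, 0.1466]
eef_rot: [-0.944, -1.024, 1.41]
ft_force: [-0.1, 0.9, 0.6]
opening: -0.0
```

```bash
python3 -c "
from st import *
from workcell import cams
c=cams.camera('wrist');Tm=np.eye(4);Tm[:3,:3]=M;Tm[:3,3]=s['tool_pos'];W=Tm@c['mount'];c['eye']=W[:3,3];c['attitude']=R.from_matrix(W[:3,:3]).as_rotvec()
pickle.dump(c,open('w21.pkl','wb'));crop(c,130,100,400,250,2.9,'pics/w21.png')"
```

```text
t 19.4 pos [0.604  0.0204 0.1466] disp [ 86.3699  95.9886 146.5844] F [-0.0511  0.8614  0.5848] open -1.7632557216424233e-05 rotleft [-14.0888  89.0867 -14.1608]
tip disp [ 95.6415  96.0036 175.1158]
```

View pics/w21.png

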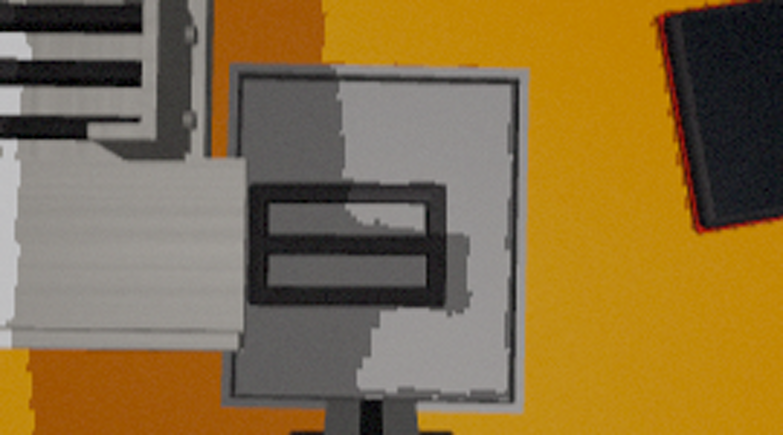

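```bash
python3 -c "
from st import *
c=pickle.load(open('w21.pkl','rb'));f=lambda x,y:(130+(x+.5)/2.9-.5,100+(y+.5)/2.9-.5)
P=[onz(c,*f(*p),.009)-O for p in[(249,185),(446,185),(446,305),(249,305)]]
for q in P:print(np.array([q@ex,q@ey])*1000)
for i in range(4):print(np.linalg.norm(P[i]-P[(i+1)%4])*1000)
g=c['img'].max(2)
for u in(220,225,230,240,250,260,270,276,280):
  col=np.where(g[150:215,u]<65)[0]+150;print(u,col.min() if len(col) else None,col.max() if len(col) else None)
crop(c,205,150,300,215,8,'pics/w21c.png')"
```

```text
t 19.45 pos [0.604  0.0206 0.1466] disp [ 86.3519  96.1577 146.5698] F [-0.324   0.7674  0.1538] open -0.00017885017060117984 rotleft [-14.102  89.088 -14.152]
tip disp [ 95.6249  96.1656 175.1007]
[34.2961 56.9344]
[ 34.451  120.8238]
[ 73.337  120.6443]
[73.2016 57.009 ]
63.889648609690376
38.88645215155868
63.635459668308776
38.905580676276145
220 163 205
225 163 205
230 163 205
240 163 205
250 163 205
260 164 205
270 164 205
276 164 205
280 164 205
```

View pics/w21c.png

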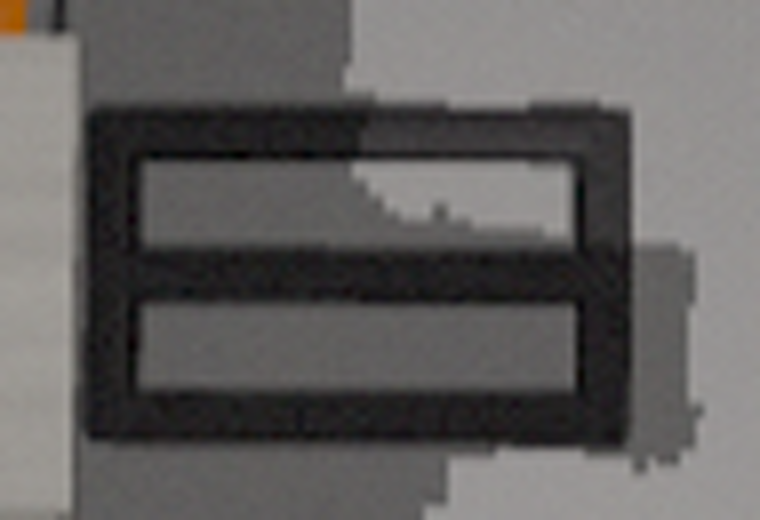

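```bash
python3 -c "
from workcell import r
print(r.hand_in())"
```

```text
the job is handed in; nothing more can be done
None
```

The job is done and handed in at about 19.5 s of the 38 s allowed, with the robot clear of everything. The slide now lies in the empty kit tray, on the dispenser's left side.

- **Press:** I pressed the plunger with the shut fingertips until it hit its hard stop. The force there was about 31 N, nearly all of it on the stop since the spring gives only about 4 N at the bottom. I then let it come back up, and one slide came out onto the shelf.
- **Nudge:** I turned the hand 90° and leaned it 18° away from the magazine. One fingertip pushed the slide off the left edge, without gripping or lifting it.
- **Slide in the tray:** In the last wrist picture it measures 63.8 x 38.9 mm at the height of a flat slide. Its near edge sits about 2 mm clear of the shelf edge, so it is not caught on the shelf.
- **Everything else:** The last pictures show the plunger up and the other slides still in the magazine. The served slide and the bystanders look unmoved, judged by eye from the pictures rather than measured.

**One disagreement:** the fingertips touched things about 30 mm short of the reported tool point. I checked this by camera and by touching the plunger and the shelf, and corrected for it. The side view also showed the gripper body only about 43 mm above the fingertips, too low to pass the 70 mm magazine upright, which is why I leaned the hand.

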